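# Change over the rack in the spice cupboard door

### The arm

A 6-joint arm with a two-finger parallel gripper is mounted at the origin on a cart in front of the work surface, level with it; the furniture and walls round the work are solid. World frame = base frame: x ahead of the robot, y to its left, z up, the work surface at z = 0. Lengths are in m, angles in degrees, forces in N, time in s.
With the tool pointing down it reaches from about 0.375 to 0.9 m from the base axis. Payload 3.1 kg.
Tool frame: the origin (TCP) lies at the very end of the fingers, on their centre line; the grasp point (between the pads) lies 19 mm behind it; z points along the fingers, y is the line along which they close (so a half turn about z gives the same grasp; the last joint's range is limited). The gripper opens to 87 mm and grips with 3 to 60 N. Pads are 19 mm wide; open, the fingers measure 117 mm over their backs; the gripper's body (75 mm by 190 mm) begins 51 mm behind the grasp point.
Start: joints at [-10.227, 30.224, 82.088, -0, 67.689, -10.227], TCP at [0.625, 0, 0.223] pointing down, gripper open.
Joint ranges: [-176.69, 176.69], [-43.24, 126.21], [12.49, 139.97], [-82, 262], [0, 151.66], [-163.58, 163.58]. Speed limits (degrees/s): [159.86, 159.86, 180, 180, 180, 180].

### API

Orientations are given as a 3x3 rotation matrix whose columns are the frame's x, y, z axes.
In Python, from rig import * gives the robot as it stands.
- The arm moves only by the tool jog_arm, never from a script. Its arguments are lists of equal length, an entry for each row: "delta_pos": the shift along the world's x, y, z in cm, a list of three; "turn": the turn about the world's z in degrees; "grip": the closure, from 0 (fully open) to 1 (shut). In form: {"delta_pos": [[x, y, z], ...], "turn": [turn, ...], "grip": [grip, ...]}. A call has 1 to 12 rows; each row is the pose to reach, as a shift and turn from the pose commanded when the call began; what a row does not reach only later rows make up. A row lasts 1/8 s, in which the tool goes at most 62.5 mm and 10.7 degrees, less where a joint would pass 70% of its speed; a pose out of reach is approached as far as the arm can. A call with a gripper value outside its range is refused whole. The fingers move at their own pace and stop on an object; the grip force is fixed at half the most. Time passes only in rows, so rows that repeat a pose let the fingers close. It gives the time, the measured TCP pose, the force, the opening and the grip force at its end, in the units of the state.
- read_state(): the state, without advancing time (a new reading comes with each control period).
- capture(name): name is "scene" or "side" or "wrist"; returns a dict with "color" (384x512x3 uint8, blue, green, red), "fovy" (degrees; the focal length in pixels is half the picture's height over the tangent of half this angle, whatever the lens; pixels are square), "cx", "cy" (the principal point, pixels), "camera_from_world" (4x4, takes a point from world to camera coordinates). Camera axes: x right, y up, looking along -z (the intrinsics and any distortion apply to the point x, -y, -z); pixel columns grow to the right and rows downward; lengths in m; the calibration is good to about 2 mm. A picture is of the moment at which its call begins. There is no depth.
- hand_in(): hands the job in; it is judged then, once.
The state is a dict: "time_s": time; "joint_positions": joint angles; "qvel": joint speeds; "tau": joint torques, N m; "position": TCP position; "tcp_rot": TCP orientation; "force": force on the tool from outside, world axes, zero at the start; "moment": the same for the moment, N m; "opening": opening from 0.0 (shut) to 1.0 (fully open); "grasp_force": force on a finger pad.
Only numpy, scipy, OpenCV 4.12 (cv2) and the standard library are available. Lean on these libraries where they do the work, as an engineer would, in place of code of your own. Each camera call takes 0.05 s, during which the arm holds its last target. There are 200 camera calls.

### The job

Pull the small spice cupboard's door wide open through its roller catch; with it open, take every tall green-capped spice jar out of the rack inside the door and stand it on the wooden tray, ready for cooking, and stand every low white pot from the worktop upright in a free pocket of that rack. The pot that is already in the rack stays in it. Then push the door shut until the catch snaps; leave the other things on the worktop where they are.

Things in the scene. Friction and masses are not known exactly. Their poses are not given: they have to be found in the camera images.
- door (a joint): The cupboard door's angle in rad: 0 shut on its catch, 1.57 square open, 1.75 its stop. The door hangs on the cupboard's left side (as the robot sees it) and swings out towards the robot, clockwise seen from above. It stays where it is left. A sprung roller under the roof holds it shut: about 5 N at the handle pulls it through, about 8 N pushes it back over, and it then snaps to 0 by itself from about 0.015 rad.
- cupboard: Spice cupboard of pale wood, 130 deep x 316 wide x 172 mm high, fixed on the worktop. Origin: centre of its underside; x points from the front to the back, y to its left, z up. Its front is closed by one door, 314 wide, 15 thick, its panel from 19 to 158 mm above the worktop.
- door_hinge (a point): A point on the door's upright hinge line, 100 mm above the worktop; moves with the door: x points square to the door, from its outer face to its inner face, y along the door from its free edge to the hinge, z up. The panel lies from 2 to 17 mm on the -x side of this line.
- door_handle (a point): Grip point on the door's handle, an upright steel bar 11 mm thick that runs from 75 to 150 mm above the worktop, held off the outer face at both ends, 38 mm from the face to the bar's axis; the point is on the axis, 125 mm above the worktop, 281 mm from the hinge line along the door and 55 mm out from it. Same axes as door_hinge.
- rack (a point): White rack on the door's inside, swinging out with it: centre of its floor's upper side, 44 mm above the worktop. Axes as door_hinge: x away from the door's inner face, which is 58 mm behind this point; y along the row towards the hinge. Four pockets, centres at y = -90, -30, 30, 90 mm, 56 x 56 mm inside; rails round them up to 30 mm above the floor. Shut, it is under the roof.
- tray: Wooden serving tray, 130 (x) x 170 (y) mm, fixed on the worktop. Origin: centre of its underside; floor 8 mm and rim 16 mm above it, rim 6 mm thick.
- pot_1_mid (a point): Low pot: white ceramic with a flat wooden lid of the same width (part of it), a plain cylinder 48 mm across, 70 mm tall, heavy at the foot; stands on the worktop at the start (not every one is there in every run). Point: its centre, half-way up; z points up the pot.
- pot_2_mid (a point): Low pot: white ceramic with a flat wooden lid of the same width (part of it), a plain cylinder 48 mm across, 70 mm tall, heavy at the foot; stands on the worktop at the start (not every one is there in every run). Point: its centre, half-way up; z points up the pot.
- pot_3_mid (a point): Low pot: white ceramic with a flat wooden lid of the same width (part of it), a plain cylinder 48 mm across, 70 mm tall, heavy at the foot; stands on the worktop at the start (not every one is there in every run). Point: its centre, half-way up; z points up the pot.
- pot_in_mid (a point): Low pot of the same kind (48 mm across, 70 mm tall), which stands in one of the rack's pockets from the start and stays in the rack. Point: its centre, half-way up.
- jar_1_mid (a point): Tall spice jar with a green cap, 46 mm across, 106 mm tall; stands in one of the rack's pockets at the start (one or both are there). Point: its centre, half-way up; z points up the jar.
- jar_2_mid (a point): Tall spice jar with a green cap, 46 mm across, 106 mm tall; stands in one of the rack's pockets at the start (one or both are there). Point: its centre, half-way up; z points up the jar.
- tape_roll: Bystander: roll of tape lying flat, 104 mm across, 25 mm high; origin under its centre.
- red_bowl: Bystander: small red bowl, 100 mm across, 45 mm high; origin under its centre.
- cream_tube: Bystander: tube of hand cream, 56 x 190 x 38 mm, lying; origin under its centre.
Things that resemble listed ones, but are neither listed nor needed, are in the scene too. What is shaped like the part that bears pot_3_mid but yellow is not meant.

How it is judged (in metres and radians):
On the way, in this order (a step that is already met when the one before it is completed fails the run):
1. the door is pulled open through its catch, to 1.3 rad or more (value of joint door above 1.3 rad), for 0.2 s.
2. with the door still open beyond 0.9 rad, all the tall jars stand on the tray and all the low pots stand in the rack (x of pot_1_mid in the frame of rack between -0.02 and 0.02 m and y of pot_1_mid in the frame of rack between -0.115 and 0.115 m and z of pot_1_mid in the frame of rack between 0.025 and 0.045 m and angle between each of pot_1_mid, pot_2_mid, pot_3_mid, pot_in_mid's own z axis and vertical below 0.25 rad and x of pot_2_mid in the frame of rack between -0.02 and 0.02 m and y of pot_2_mid in the frame of rack between -0.115 and 0.115 m and z of pot_2_mid in the frame of rack between 0.025 and 0.045 m and x of pot_3_mid in the frame of rack between -0.02 and 0.02 m and y of pot_3_mid in the frame of rack between -0.115 and 0.115 m and z of pot_3_mid in the frame of rack between 0.025 and 0.045 m and x of pot_in_mid in the frame of rack between -0.02 and 0.02 m and y of pot_in_mid in the frame of rack between -0.115 and 0.115 m and z of pot_in_mid in the frame of rack between 0.025 and 0.045 m and x of jar_1_mid in the frame of tray between -0.055 and 0.055 m and y of jar_1_mid in the frame of tray between -0.075 and 0.075 m and z of jar_1_mid in the frame of tray between 0.053 and 0.069 m and angle between each of jar_1_mid, jar_2_mid's own z axis and vertical below 0.2 rad and x of jar_2_mid in the frame of tray between -0.055 and 0.055 m and y of jar_2_mid in the frame of tray between -0.075 and 0.075 m and z of jar_2_mid in the frame of tray between 0.053 and 0.069 m and value of joint door above 0.9 rad), for 0.3 s.
3. the door is pushed shut past the catch (value of joint door below 0.02 rad), for 0.3 s.
At the end, for the whole second after the job is handed in: The door is shut on its catch (under 0.02 rad); every low pot present, with the one that was there, stands upright (within 0.25 rad) in the rack's pockets; every tall jar present stands upright (within 0.2 rad) on the tray's floor inside its rim; all at rest (x of pot_1_mid in the frame of rack between -0.02 and 0.02 m and y of pot_1_mid in the frame of rack between -0.115 and 0.115 m and z of pot_1_mid in the frame of rack between 0.025 and 0.045 m and angle between each of pot_1_mid, pot_2_mid, pot_3_mid, pot_in_mid's own z axis and vertical below 0.25 rad and x of pot_2_mid in the frame of rack between -0.02 and 0.02 m and y of pot_2_mid in the frame of rack between -0.115 and 0.115 m and z of pot_2_mid in the frame of rack between 0.025 and 0.045 m and x of pot_3_mid in the frame of rack between -0.02 and 0.02 m and y of pot_3_mid in the frame of rack between -0.115 and 0.115 m and z of pot_3_mid in the frame of rack between 0.025 and 0.045 m and x of pot_in_mid in the frame of rack between -0.02 and 0.02 m and y of pot_in_mid in the frame of rack between -0.115 and 0.115 m and z of pot_in_mid in the frame of rack between 0.025 and 0.045 m and x of jar_1_mid in the frame of tray between -0.055 and 0.055 m and y of jar_1_mid in the frame of tray between -0.075 and 0.075 m and z of jar_1_mid in the frame of tray between 0.053 and 0.069 m and angle between each of jar_1_mid, jar_2_mid's own z axis and vertical below 0.2 rad and x of jar_2_mid in the frame of tray between -0.055 and 0.055 m and y of jar_2_mid in the frame of tray between -0.075 and 0.075 m and z of jar_2_mid in the frame of tray between 0.053 and 0.069 m and value of joint door below 0.02 rad and linear speed of each of pot_1, pot_2, pot_3, pot_in, jar_1, jar_2 below 0.02 m/s); the robot touches nothing.
It fails at once if a bystander (tape roll, red bowl, hand cream) is moved more than 30 mm (distance of any of tape_roll, red_bowl, cream_tube from where it was at the start of the episode above 0.03 m).
Of pot_1, pot_2, pot_3 only 2 to 3 are there at a start; the rules pass over those that are not, and their reading is None.
Of jar_1, jar_2 only 1 to 2 are there at a start; the rules pass over those that are not, and their reading is None.
At some moment in a run one of pot_1, pot_2, pot_3 may be knocked a few centimetres aside while the robot is not near it.
It also fails if it takes over 200 s, if anything falls off the work surface, if the arm or the gripper's body presses on something with over 40 N, if the wrist force passes 120 N, or if a joint passes its speed limit or range.

## Working session

There is one attempt and no reset: what is moved stays moved. The work goes in short steps, Python scripts to look and compute and a tool call to move; the robot and the scene stay as the last step left them, time stands still between calls to the robot, and variables do not carry over. Pictures are saved under pics/ and viewed, at most 14 in all, crops included, and the job is handed in when it is done.

Besides the shell and the picture viewer there is one more tool, called after ">>>" as name(argument=value, ...), one argument or row to a line, values as JSON. jog_arm: Moves the arm, as the interface text tells. Its arguments: {"type":"object","properties":{"delta_pos":{"type":"array"},"turn":{"type":"array"},"grip":{"type":"array"}},"required":["delta_pos","turn","grip"]}

```bash
ls; mkdir -p pics
python3 - <<'E'
from rig import *
import cv2,numpy as np
for n in ["scene","side","wrist"]:
    c=capture(n); cv2.imwrite(f"pics/{n}0.png",c["color"]); print(n,c["fovy"],c["cx"],c["cy"],[k for k in c]); print(np.round(np.array(c["camera_from_world"]),3).tolist())
s=read_state(); print(s["position"],s["tcp_rot"],s["time_s"],s["opening"])
a=cv2.imread("pics/scene0.png");b=cv2.imread("pics/side0.png")
cv2.imwrite("pics/both0.png",cv2.resize(np.vstack([a,b]),(800,1200))[:, :])
E
```

```text
pics
scene 56.93375789251533 254.7355260579203 190.88553865130362 ['color', 'fovy', 'cx', 'cy', 'camera_from_world']
[[0.397, -0.918, 0.005, -0.367], [0.804, 0.35, 0.48, -0.375], [-0.443, -0.187, 0.877, -1.101], [0.0, 0.0, 0.0, 1.0]]
side 46.0713867968052 261.9228501465344 199.40772003545933 ['color', 'fovy', 'cx', 'cy', 'camera_from_world']
[[-0.789, -0.615, 0.014, 0.298], [0.55, -0.694, 0.465, -0.449], [-0.276, 0.374, 0.885, -1.421], [0.0, 0.0, 0.0, 1.0]]
wrist 59.74948343000252 249.3351922106542 193.30956580229912 ['color', 'fovy', 'cx', 'cy', 'camera_from_world']
[[1.0, -0.001, -0.002, -0.624], [-0.0, 0.963, -0.271, 0.032], [0.002, 0.271, 0.963, -0.39], [0.0, 0.0, 0.0, 1.0]]
[6.24429813e-01 1.09083169e-04 2.21766502e-01] [[ 1.54456667e-05  9.99998561e-01 -1.69641221e-03]
 [ 9.99999957e-01 -1.49486236e-05  2.93008924e-04]
 [ 2.92983143e-04 -1.69641666e-03 -9.99998518e-01]] 0.15 0.999379300413533
```

View pics/scene0.png

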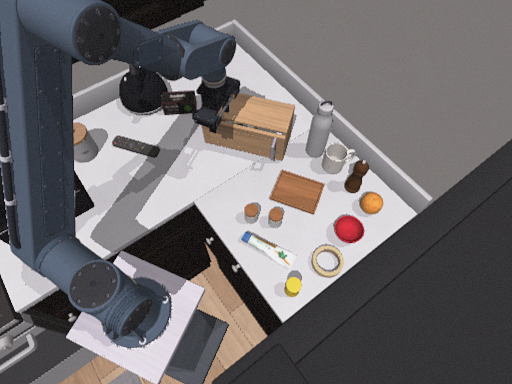

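View pics/side0.png

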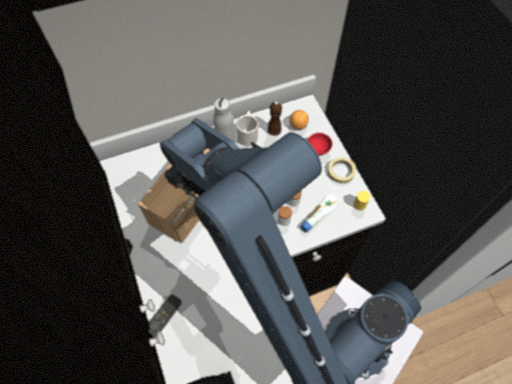

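```bash
cat > h.py <<'E'
from rig import *
import cv2,numpy as np
def ray(c,u,v):
    f=192/np.tan(np.radians(c["fovy"]/2)); M=np.array(c["camera_from_world"])
    d=M[:3,:3].T@np.array([(u-c["cx"])/f,-(v-c["cy"])/f,-1.]); return -M[:3,:3].T@M[:3,3],d
def onz(c,u,v,z):
    o,d=ray(c,u,v); return o+d*(z-o[2])/d[2]
def px(c,p):
    f=192/np.tan(np.radians(c["fovy"]/2)); M=np.array(c["camera_from_world"]); q=M[:3,:3]@np.array(p)+M[:3,3]
    return np.array([c["cx"]-f*q[0]/q[2],c["cy"]+f*q[1]/q[2]])
def blobs(c,lo,hi,amin=20):
    m=cv2.inRange(cv2.cvtColor(c["color"],cv2.COLOR_BGR2HSV),np.array(lo),np.array(hi))
    n,l,s,k=cv2.connectedComponentsWithStats(m)
    return [(s[i].tolist(),k[i].round(1).tolist()) for i in range(1,n) if s[i][4]>=amin]
E
python3 - <<'E'
from h import *
c=capture("scene"); im=c["color"]
for n,u,v,z in [("potA",251,210,.07),("potB",276,215,.07),("can",81,132,.07),("handle",275,140,.15),("roof FL",203,113,.172),("tape",328,261,.02),("yellow",293,284,.07),("bowl",349,229,.04)]: print(n,onz(c,u,v,z).round(3))
e=cv2.resize(im[85:235,190:350],(800,750),interpolation=cv2.INTER_CUBIC)[:600]; cv2.imwrite("pics/crop1.png",e)
for b in blobs(c,(3,80,60),(15,255,255),40): print(b)
s=capture("side")
for n,u,v,z in [("potB?",296,198,.07),("potA?",285,212,.07)]: print(n,onz(s,u,v,z).round(3))
E
```

```text
potA [ 0.431 -0.2    0.07 ]
potB [ 0.448 -0.284  0.07 ]
can [0.474 0.526 0.07 ]
handle [ 0.677 -0.184  0.15 ]
roof FL [0.669 0.091 0.172]
tape [ 0.384 -0.496  0.02 ]
yellow [ 0.254 -0.416  0.07 ]
bowl [ 0.511 -0.525  0.04 ]
([202, 93, 93, 67, 3601], [253.7, 125.7])
([73, 123, 14, 22, 231], [78.7, 132.8])
([354, 160, 15, 17, 143], [361.0, 168.1])
([270, 170, 54, 44, 1465], [297.0, 191.3])
([345, 178, 17, 15, 150], [353.4, 185.0])
([360, 192, 23, 22, 287], [370.4, 202.8])
([245, 204, 13, 13, 138], [251.0, 209.8])
([269, 208, 14, 14, 147], [275.5, 214.3])
([202, 243, 42, 69, 944], [221.2, 283.6])
([60, 356, 59, 28, 786], [91.5, 372.1])
([203, 356, 21, 28, 267], [213.6, 371.0])
potB? [ 0.434 -0.264  0.07 ]
potA? [ 0.431 -0.196  0.07 ]
```

View pics/crop1.png

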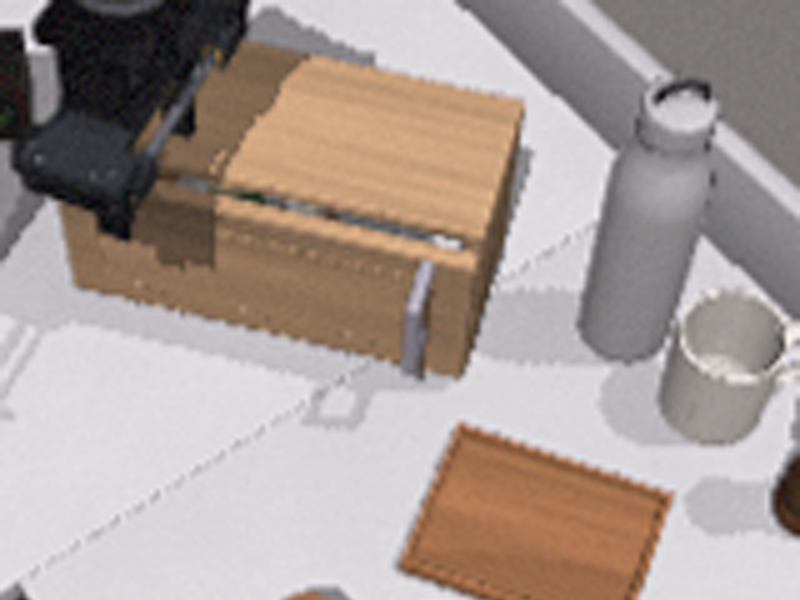

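View pics/wrist0.png

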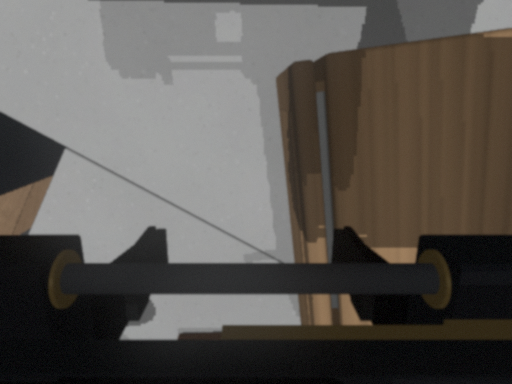

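Run:
```python
from h import *
c=capture("scene")
for n,u,v,z in [("roofFR",475,243,.172),("roofBR",525,103,.172),("doorTR",475,266,.158),("doorBR",460,376,.019),("doorBL",77,287,.019),("doorTL",62,203,.158),("hTop",427,265,.15),("hBot",410,375,.075),("trayT",462,425,.016),("trayL",400,568,.016),("trayR",672,493,.016)]:
    print(n,onz(c,190+u/5,85+v/5,z).round(3))
m=cv2.inRange(cv2.cvtColor(c["color"],cv2.COLOR_BGR2HSV),(3,80,60),(15,255,255)); m[:, :268]=0;m[:168]=0;m[216:]=0;m[:,326:]=0
k=max(cv2.findContours(m,0,1)[0],key=cv2.contourArea)
w=np.array([onz(c,*p[0],.014)[:2] for p in k],np.float32); print(cv2.minAreaRect(w))
e=cv2.resize(c["color"][90:210,50:210],(640,480),interpolation=cv2.INTER_CUBIC); cv2.imwrite("pics/can.png",e)
```

```text
roofFR [ 0.701 -0.21   0.172]
roofBR [ 0.834 -0.198  0.172]
doorTR [ 0.693 -0.214  0.158]
doorBR [ 0.694 -0.214  0.019]
doorBL [0.651 0.092 0.019]
doorTL [0.627 0.074 0.158]
hTop [ 0.686 -0.182  0.15 ]
hBot [ 0.644 -0.19   0.075]
trayT [ 0.655 -0.231  0.016]
trayL [ 0.524 -0.234  0.016]
trayR [ 0.662 -0.394  0.016]
((0.5932282209396362, -0.31093350052833557), (0.13270263373851776, 0.16822008788585663), 1.8065751791000366)
```

View pics/can.png

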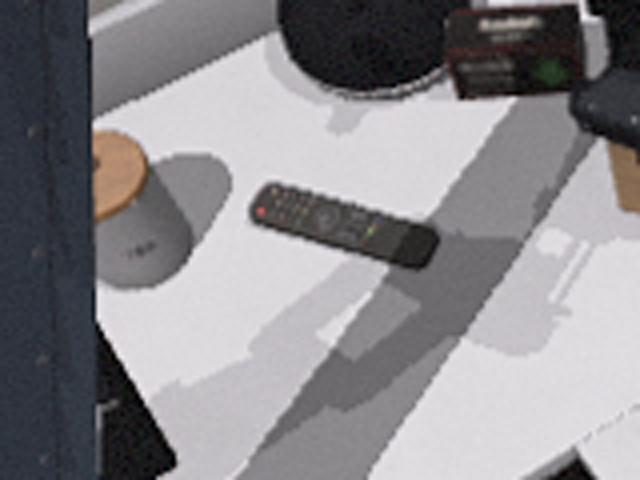

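>>> jog_arm(
  delta_pos=[
    [0,-2,3],
    [0,-4,3],
    [0,-6,3],
    [0,-8,3],
    [0,-10,3],
    [0,-12,3],
    [0,-14,3],
    [0,-16,3],
    [0,-18,3],
    [0,-18.5,3],
    [0,-18.5,3],
  ],
  turn=[10,20,30,40,50,60,70,80,90,98,98],
  grip=[0.5,0.5,0.5,0.5,0.5,0.5,0.5,0.5,0.5,0.5,0.5],
)

```text
time_s: 1.68
position: [0.6248, -0.1855, 0.2523]
tcp_rot: [[-0.991, -0.137, -0.0], [-0.137, 0.991, 0.0], [0.0, 0.0, -1.0]]
force: [-0.7, 0.4, -0.9]
opening: 0.5
grasp_force: 0.0
```

Run:
```python
from h import *
s=read_state(); print(s["time_s"],s["position"].round(4),s["tcp_rot"].round(3).tolist(),np.round(s["joint_positions"],1),s["opening"])
a=capture("wrist"); b=capture("scene")
im=a["color"].copy()
for p in [(.652,-.187,.15),(.652,-.187,.075)]:
  for c,n in ((a,'w'),(b,'s')): print(n,px(c,p).round(0))
cv2.imwrite("pics/w1.png",im); cv2.imwrite("pics/s1.png",b["color"])
cv2.imwrite("pics/both1.png",np.hstack([cv2.resize(im,(400,300)),cv2.resize(b["color"][80:230,190:390],(400,300))]))
```

```text
1.675 [ 0.6248 -0.1855  0.2523] [[-0.991, -0.137, -0.0], [-0.137, 0.991, 0.0], [0.0, 0.0, -1.0]] [ -26.3   30.7   76.     0.    73.3 -124.2] 0.4997376486494061
w [243. 224.]
s [273. 146.]
w [245. 198.]
s [272. 158.]
```

View pics/both1.png

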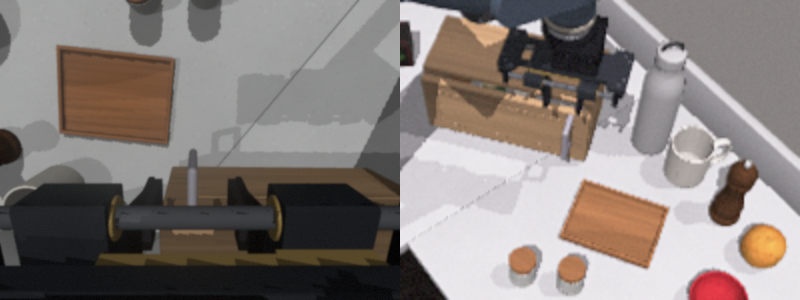

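>>> jog_arm(
  delta_pos=[
    [2.7,-0.2,0],
    [2.7,-0.2,-5],
    [2.7,-0.2,-10],
    [2.7,-0.2,-13.7],
    [2.7,-0.2,-13.7],
    [2.7,-0.2,-13.7],
    [2.7,-0.2,-13.7],
    [2.7,-0.2,-13.7],
  ],
  turn=[0,0,0,0,0,0,0,0],
  grip=[0.5,0.5,0.5,0.5,0.5,1,1,1],
)

```text
time_s: 2.78
position: [0.6529, -0.1874, 0.1175]
tcp_rot: [[-0.99, -0.139, 0.003], [-0.139, 0.99, -0.001], [-0.003, -0.002, -1.0]]
force: [0.3, 0.3, 0.0]
opening: 0.245
grasp_force: 0.0
```

```bash
cat >> h.py <<'E'
H=np.array([.6675,.0987]); YAW=8.
def door(th,p):
    a=np.radians(YAW-th); return H+np.array([[np.cos(a),-np.sin(a)],[np.sin(a),np.cos(a)]])@np.array(p)
E
python3 - <<'E'
from h import *
s=read_state();print(s["opening"],s["grasp_force"])
h0=door(0,(-.055,-.281));
for t in range(0,86,5): print(t,((door(t,(-.055,-.281))-h0)*100).round(1).tolist(),door(t,(-.055,-.281)).round(3))
E
```

```text
0.24524336802429167 0.0
0 [0.0, 0.0] [ 0.652 -0.187]
5 [-2.5, 0.2] [ 0.627 -0.185]
10 [-4.9, 0.7] [ 0.603 -0.18 ]
15 [-7.3, 1.4] [ 0.579 -0.174]
20 [-9.7, 2.2] [ 0.555 -0.165]
25 [-11.9, 3.3] [ 0.533 -0.154]
30 [-14.1, 4.6] [ 0.511 -0.141]
35 [-16.1, 6.1] [ 0.491 -0.127]
40 [-18.0, 7.7] [ 0.472 -0.11 ]
45 [-19.8, 9.5] [ 0.454 -0.093]
50 [-21.4, 11.4] [ 0.439 -0.073]
55 [-22.8, 13.5] [ 0.424 -0.053]
60 [-24.0, 15.6] [ 0.412 -0.031]
65 [-25.0, 17.9] [ 0.402 -0.008]
70 [-25.9, 20.3] [0.394 0.015]
75 [-26.5, 22.7] [0.387 0.04 ]
80 [-26.9, 25.1] [0.383 0.064]
85 [-27.1, 27.6] [0.381 0.089]
```

>>> jog_arm(
  delta_pos=[
    [0,0,0],
    [0,0,0],
    [0,0,0],
  ],
  turn=[0,0,0],
  grip=[1,1,1],
)

```text
time_s: 3.15
position: [0.6522, -0.1845, 0.1169]
tcp_rot: [[-0.99, -0.139, 0.001], [-0.139, 0.99, 0.004], [-0.001, 0.004, -1.0]]
force: [0.3, 5.3, 4.8]
opening: 0.117
grasp_force: 30.0
```

>>> jog_arm(
  delta_pos=[
    [0,0.25,0],
    [-1.2,0.3,0],
    [-2.5,0.4,0],
    [-4.9,0.9,0],
    [-7.3,1.6,0],
    [-9.7,2.4,0],
    [-11.9,3.5,0],
    [-14.1,4.8,0],
    [-16.1,6.3,0],
    [-18,7.9,0],
    [-18,7.9,0],
  ],
  turn=[0,-2.5,-5,-10,-15,-20,-25,-30,-35,-40,-40],
  grip=[1,1,1,1,1,1,1,1,1,1,1],
)

```text
time_s: 4.53
position: [0.4711, -0.1072, 0.1168]
tcp_rot: [[-0.848, 0.531, 0.001], [0.531, 0.848, -0.001], [-0.001, 0.0, -1.0]]
force: [0.4, -0.4, 6.2]
opening: 0.117
grasp_force: 30.0
```

>>> jog_arm(
  delta_pos=[
    [-1.8,1.8,0],
    [-3.4,3.7,0],
    [-4.8,5.8,0],
    [-6,7.9,0],
    [-7,10.2,0],
    [-7.9,12.6,0],
    [-8.5,15,0],
    [-8.9,17.4,0],
    [-8.9,17.4,0],
    [-8.9,17.4,0],
  ],
  turn=[-5,-10,-15,-20,-25,-30,-35,-40,-40,-40],
  grip=[1,1,1,1,1,1,1,1,1,1],
)

```text
time_s: 5.78
position: [0.3834, 0.066, 0.1167]
tcp_rot: [[-0.31, 0.951, 0.002], [0.951, 0.31, -0.001], [-0.001, 0.002, -1.0]]
force: [-2.2, 0.7, 15.0]
opening: 0.118
grasp_force: 30.0
```

>>> jog_arm(
  delta_pos=[
    [0,0,0],
    [0,0,0],
    [0,0,0],
    [0,0,5],
    [0,0,10],
    [4,-1,15],
    [9,-2,20],
    [13,-3,20],
    [13,-3,20],
  ],
  turn=[0,0,0,0,0,0,0,0,0],
  grip=[0.3,0.3,0.3,0.3,0.3,0.3,0.3,0.3,0.3],
)

```text
time_s: 6.9
position: [0.5165, 0.0347, 0.3161]
tcp_rot: [[-0.308, 0.951, 0.004], [0.951, 0.308, -0.001], [-0.002, 0.003, -1.0]]
force: [-0.1, 0.0, -0.7]
opening: 0.696
grasp_force: 0.0
```

Run:
```python
from h import *
s=read_state(); print(s["time_s"],s["position"].round(4))
a=capture("wrist"); b=capture("scene"); d=capture("side")
cv2.imwrite("pics/w2.png",a["color"]); cv2.imwrite("pics/s2.png",b["color"]); cv2.imwrite("pics/d2.png",d["color"])
for y in (-.247,-.187,-.127,-.067): print(px(a,(*door(80,(.056,y)),.13)).round(0),door(80,(.056,y)).round(3))
cv2.imwrite("pics/m2.png",np.vstack([np.hstack([cv2.resize(a["color"],(400,300)),cv2.resize(d["color"],(400,300))]),np.hstack([cv2.resize(b["color"],(400,300)),cv2.resize(b["color"][70:250,150:390],(400,300))])]))
```

```text
6.9 [0.5165 0.0347 0.3161]
[172. 209.] [ 0.45  -0.031]
[227. 209.] [ 0.507 -0.012]
[282. 209.] [0.564 0.006]
[337. 208.] [0.621 0.025]
```

View pics/m2.png

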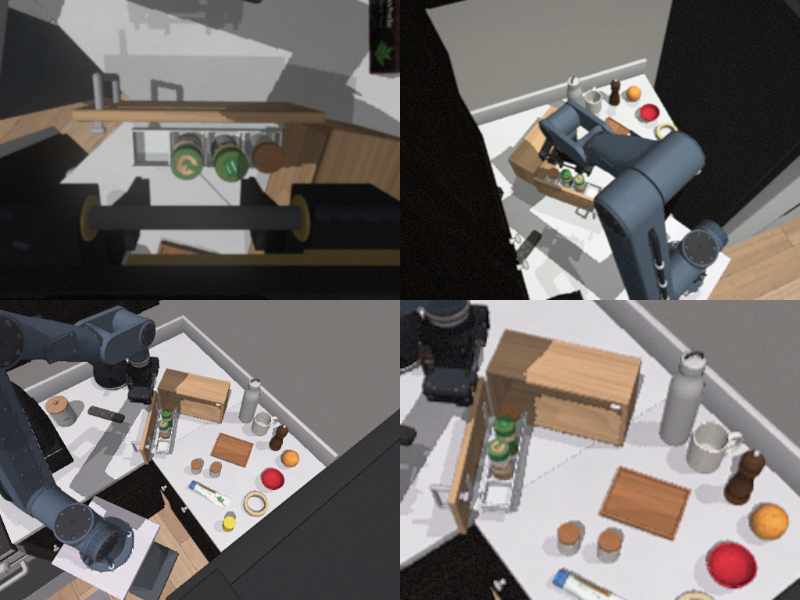

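Run:
```python
from h import *
a=capture("wrist"); b=capture("scene")
for lo,hi in (((45,80,30),(85,255,255)),((3,80,60),(15,255,255))):
  for n,c in (("w",a),("s",b)):
    for q in blobs(c,lo,hi,40): print(n,q,onz(c,*q[1],.15).round(3),onz(c,*q[1],.07).round(3))
for u,v in ((237,212),(295,212)): print(onz(a,u,v,.15).round(3))
print(onz(a,340,200,.114))
cv2.imwrite("pics/c3.png",cv2.resize(a["color"][120:250,120:420],(800,346),interpolation=cv2.INTER_CUBIC))
```

```text
w ([486, 56, 25, 33, 423], [496.5, 71.0]) [0.696 0.2   0.15 ] [0.746 0.223 0.07 ]
w ([281, 193, 41, 43, 1060], [299.3, 214.1]) [0.572 0.014 0.15 ] [ 0.592 -0.008  0.07 ]
s ([206, 140, 13, 12, 107], [212.4, 145.7]) [0.568 0.005 0.15 ] [0.617 0.039 0.07 ]
s ([204, 161, 11, 6, 42], [209.1, 163.5]) [ 0.498 -0.017  0.15 ] [0.542 0.014 0.07 ]
w ([0, 133, 512, 131, 13906], [303.2, 181.2]) [0.564 0.048 0.15 ] [0.582 0.034 0.07 ]
w ([412, 183, 10, 16, 61], [416.2, 191.1]) [0.676 0.074 0.15 ] [0.721 0.066 0.07 ]
w ([207, 313, 46, 13, 343], [224.5, 320.9]) [ 0.536 -0.132  0.15 ] [ 0.547 -0.191  0.07 ]
w ([324, 318, 14, 7, 44], [329.9, 321.4]) [ 0.649 -0.096  0.15 ] [ 0.689 -0.145  0.07 ]
s ([202, 88, 93, 69, 4287], [248.5, 121.4]) [ 0.716 -0.065  0.15 ] [ 0.777 -0.038  0.07 ]
s ([179, 117, 25, 94, 801], [191.1, 163.6]) [0.474 0.038 0.15 ] [0.515 0.074 0.07 ]
s ([58, 123, 29, 23, 500], [72.2, 134.0]) [0.416 0.479 0.15 ] [0.453 0.55  0.07 ]
s ([354, 160, 15, 18, 146], [361.1, 168.2]) [ 0.684 -0.49   0.15 ] [ 0.742 -0.496  0.07 ]
s ([270, 170, 54, 44, 1465], [297.0, 191.3]) [ 0.516 -0.324  0.15 ] [ 0.561 -0.317  0.07 ]
s ([345, 178, 17, 15, 157], [353.3, 185.1]) [ 0.611 -0.484  0.15 ] [ 0.663 -0.49   0.07 ]
s ([360, 192, 23, 22, 261], [370.1, 203.0]) [ 0.569 -0.551  0.15 ] [ 0.618 -0.562  0.07 ]
s ([245, 204, 13, 13, 138], [251.0, 209.8]) [ 0.397 -0.215  0.15 ] [ 0.432 -0.199  0.07 ]
s ([269, 208, 14, 14, 146], [275.5, 214.3]) [ 0.413 -0.291  0.15 ] [ 0.449 -0.281  0.07 ]
s ([202, 243, 42, 70, 947], [221.3, 283.7]) [ 0.153 -0.231  0.15 ] [ 0.169 -0.217  0.07 ]
s ([60, 356, 59, 28, 783], [91.6, 372.1]) [-0.175 -0.03   0.15 ] [-0.186  0.001  0.07 ]
s ([203, 356, 21, 28, 267], [213.6, 371.2]) [-0.052 -0.309  0.15 ] [-0.053 -0.301  0.07 ]
[ 0.51  -0.003  0.15 ]
[0.567 0.015 0.15 ]
[0.61900541 0.03404231 0.114     ]
```

View pics/c3.png

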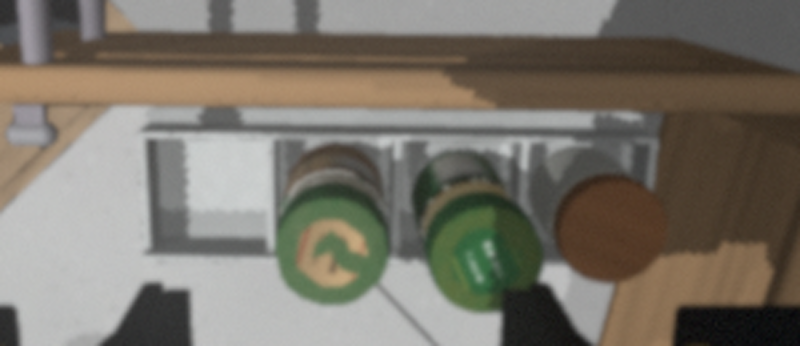

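Run:
```python
from h import *
a=capture("wrist")
a["color"]
for n,u,v,z in (("j1",245,213,.15),("j2",301,211,.15),("pin",349,205,.114),("empty",198.5,191.5,.074),("rackend",(120+660/2.667),120+130/2.667,.074),("rackstart",120+147/2.667,120+130/2.667,.074)):
  p=onz(a,u,v,z); r=np.radians(YAW-80); R=np.array([[np.cos(r),-np.sin(r)],[np.sin(r),np.cos(r)]])
  print(n,p.round(3),(R.T@(p[:2]-H)).round(3))
```

```text
j1 [ 0.519 -0.002  0.15 ] [ 0.05  -0.173]
j2 [0.573 0.018 0.15 ] [ 0.047 -0.115]
pin [0.631 0.032 0.114] [ 0.052 -0.055]
empty [ 0.462 -0.018  0.074] [ 0.048 -0.232]
rackend [0.65  0.074 0.074] [ 0.019 -0.024]
rackstart [0.427 0.001 0.074] [ 0.019 -0.259]
```

Run:
```python
from h import *
a=capture("wrist")
r=np.radians(YAW-80); R=np.array([[np.cos(r),-np.sin(r)],[np.sin(r),np.cos(r)]])
# profile of column through door top
for u in (180,240,300):
  col=cv2.cvtColor(a["color"],cv2.COLOR_BGR2GRAY)[125:185,u-3:u+4].mean(1); print(u,col.astype(int).tolist())
for v in (134,147,160):
  for z in (.158,.019): p=onz(a,240,v,z); print(v,z,(R.T@(p[:2]-H)).round(3))
g=px(a,(.5165,.0347,.25)); print(g, px(a,(.5165,.0347,.30)))
```

```text
180 [162, 161, 161, 161, 160, 150, 126, 94, 76, 72, 72, 72, 73, 75, 81, 91, 92, 82, 76, 85, 105, 122, 137, 147, 150, 150, 151, 151, 150, 149, 148, 146, 142, 138, 146, 162, 170, 171, 171, 168, 151, 119, 100, 111, 145, 172, 163, 134, 119, 116, 116, 117, 117, 117, 117, 117, 116, 116, 116, 116]
240 [140, 138, 140, 144, 144, 139, 126, 103, 83, 74, 73, 74, 74, 74, 76, 87, 99, 93, 78, 74, 87, 106, 120, 129, 135, 140, 145, 147, 147, 146, 145, 144, 140, 135, 133, 142, 162, 171, 173, 173, 165, 143, 110, 95, 110, 136, 154, 153, 141, 116, 85, 70, 69, 76, 82, 85, 85, 88, 105, 123]
300 [161, 161, 160, 161, 161, 160, 156, 139, 106, 79, 72, 71, 71, 72, 69, 65, 64, 66, 64, 60, 61, 66, 72, 77, 81, 83, 83, 84, 86, 88, 92, 100, 113, 123, 125, 125, 139, 158, 167, 167, 165, 156, 132, 103, 96, 118, 146, 156, 157, 161, 155, 130, 101, 81, 72, 68, 68, 67, 67, 65]
134 0.158 [-0.031 -0.177]
134 0.019 [-0.018 -0.181]
147 0.158 [-0.019 -0.177]
147 0.019 [-0.    -0.181]
160 0.158 [-0.007 -0.177]
160 0.019 [ 0.018 -0.181]
[255.24801345 211.46857543] [256.53327297 239.77095308]
```

>>> jog_arm(
  delta_pos=[
    [0.1,-0.5,0],
    [0.1,-1,0],
    [0.2,-1.5,0],
    [0.2,-2,0],
    [0.2,-2.5,0],
    [0.2,-3,0],
    [0.2,-3.8,0],
    [0.2,-3.8,0],
    [0.2,-3.8,0],
    [0.2,-3.8,-5],
    [0.2,-3.8,-10],
    [0.2,-3.8,-10],
  ],
  turn=[-10,-20,-30,-40,-50,-60,-70,-80,-90,-90,-90,-90],
  grip=[0.3,0.3,0.3,0.3,0.3,0.3,0.3,0.3,0.3,0.3,0.3,0.3],
)

```text
time_s: 8.75
position: [0.5114, -0.0011, 0.2126]
tcp_rot: [[0.951, 0.309, -0.01], [0.309, -0.951, 0.002], [-0.008, -0.005, -1.0]]
force: [-0.1, 0.1, 0.6]
opening: 0.702
grasp_force: 0.0
```

Run:
```python
from h import *
s=read_state(); print(s["position"].round(4),np.round(s["joint_positions"],1),s["tcp_rot"].round(2).tolist())
a=capture("wrist"); cv2.imwrite("pics/w4.png",a["color"])
p=s["position"]
for z in (.15,): print(px(a,(p[0],p[1],z)), px(a,(.519,-.003,z)))
for q in blobs(a,(45,80,30),(85,255,255),100): print(q)
```

```text
[ 0.5114 -0.0011  0.2126] [-12.7  22.5  98.5  -0.   59.6  59.3] [[0.95, 0.31, -0.01], [0.31, -0.95, 0.0], [-0.01, -0.0, -1.0]]
[249.39491626 208.13050812] [255.32065934 199.14376044]
([230, 78, 65, 67, 2343], [260.9, 112.0])
```

View pics/w4.png

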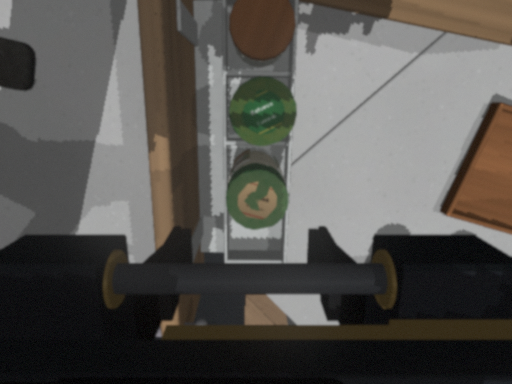

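>>> jog_arm(
  delta_pos=[
    [0.4,-0.1,0],
    [0.4,-0.1,-4],
    [0.4,-0.1,-7],
    [0.4,-0.1,-9.8],
    [0.4,-0.1,-9.8],
    [0.4,-0.1,-9.8],
    [0.4,-0.1,-9.8],
    [0.4,-0.1,-9.8],
  ],
  turn=[0,0,0,0,0,0,0,0],
  grip=[0.3,0.3,0.3,0.3,0.3,1,1,1],
)

```text
time_s: 9.8
position: [0.5203, -0.0032, 0.1191]
tcp_rot: [[0.951, 0.309, 0.004], [0.309, -0.951, -0.001], [0.003, 0.002, -1.0]]
force: [0.4, -0.8, 4.9]
opening: 0.512
grasp_force: 30.0
```

>>> jog_arm(
  delta_pos=[
    [0,0,3],
    [0,0,6],
    [0,0,9],
    [1,-5,9],
    [2.5,-10,9],
    [3.5,-15,9],
    [4.5,-20,9],
    [5.5,-25,9],
    [6.5,-30,9],
    [7.2,-33.5,9],
    [7.5,-35.3,9],
    [7.5,-35.3,9],
  ],
  turn=[0,0,0,0,0,0,0,0,0,0,0,0],
  grip=[1,1,1,1,1,1,1,1,1,1,1,1],
)

```text
time_s: 11.3
position: [0.5936, -0.3564, 0.2072]
tcp_rot: [[0.951, 0.308, -0.001], [0.308, -0.951, 0.001], [-0.0, -0.001, -1.0]]
force: [-0.1, 0.8, -1.1]
opening: 0.512
grasp_force: 29.9
```

Run:
```python
from h import *
s=read_state(); print(s["position"].round(4),np.round(s["joint_positions"],1),s["opening"],s["grasp_force"])
b=capture("scene")
for p in [(.5944,-.356,.008),(.5944,-.356,.114)]: print(px(b,p))
for q in blobs(b,(45,80,30),(85,255,255),20): print(q,onz(b,*q[1],.24))
m=cv2.inRange(cv2.cvtColor(b["color"],cv2.COLOR_BGR2HSV),(3,80,60),(15,255,255))
print([(q,onz(b,*q[1],.07).round(3)) for q in blobs(b,(3,80,60),(15,255,255),60) if 230<q[1][0]<330 and 160<q[1][1]<230])
cv2.imwrite("pics/s5.png",cv2.resize(b["color"][70:250,150:390],(800,600)))
```

```text
[ 0.5936 -0.3564  0.2072] [-40.2  36.5  72.3   0.   71.2  31.9] 0.5118431133447053 29.9039929411083
[308.29967376 195.77263696]
[312.60757887 181.10091834]
([207, 140, 12, 12, 110], [212.6, 145.6]) [ 0.51398494 -0.03259459  0.24      ]
([209, 154, 12, 9, 49], [214.3, 158.1]) [ 0.47386785 -0.05857504  0.24      ]
([311, 165, 13, 6, 48], [317.3, 167.9]) [ 0.56677132 -0.36078382  0.24      ]
([279, 252, 8, 6, 23], [281.9, 254.7]) [ 0.26910921 -0.36147414  0.24      ]
[(([270, 170, 54, 44, 1448], [296.9, 191.4]), array([ 0.56 , -0.317,  0.07 ])), (([245, 203, 13, 14, 141], [250.9, 209.8]), array([ 0.432, -0.199,  0.07 ])), (([269, 208, 14, 14, 146], [275.5, 214.3]), array([ 0.449, -0.281,  0.07 ]))]
```

View pics/s5.png

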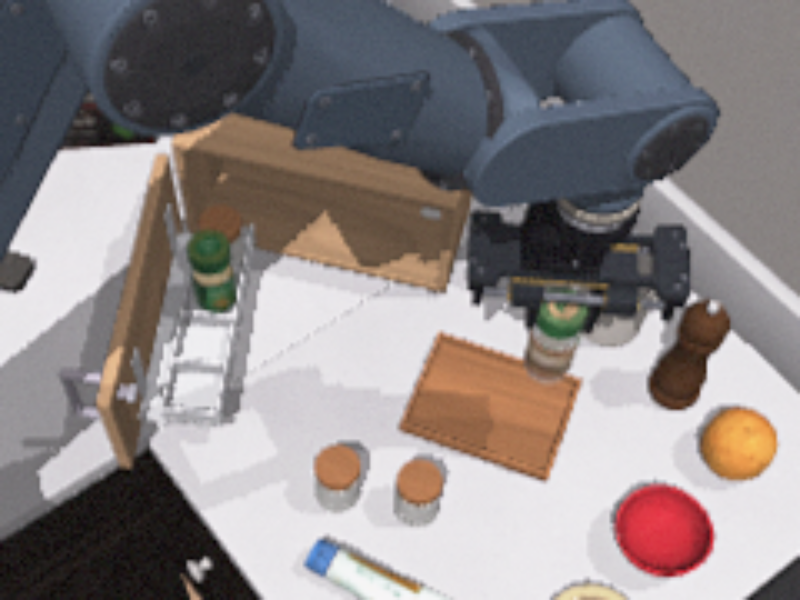

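>>> jog_arm(
  delta_pos=[
    [0,0,-4],
    [0,0,-8],
    [0,0,-11],
    [0,0,-12.3],
    [0,0,-12.3],
    [0,0,-12.3],
    [0,0,-12.3],
    [0,0,-8],
    [0,0,-3],
    [0,0,2],
    [0,0,2],
  ],
  turn=[0,0,0,0,0,0,0,0,0,0,0],
  grip=[1,1,1,1,1,0.3,0.3,0.3,0.3,0.3,0.3],
)

```text
time_s: 12.72
position: [0.5968, -0.3582, 0.2344]
tcp_rot: [[0.951, 0.309, 0.01], [0.309, -0.951, -0.008], [0.007, 0.011, -1.0]]
force: [-0.2, 0.4, 0.8]
opening: 0.699
grasp_force: 0.0
```

>>> jog_arm(
  delta_pos=[
    [-0.2,5,0],
    [-0.5,11,0],
    [-0.9,17,0],
    [-1.2,23,0],
    [-1.5,29,0],
    [-1.7,34,0],
    [-1.9,37.1,0],
    [-1.9,37.1,-2],
    [-1.9,37.1,-2],
  ],
  turn=[0,0,0,0,0,0,0,0,0],
  grip=[0.3,0.3,0.3,0.3,0.3,0.3,0.3,0.3,0.3],
)

```text
time_s: 13.85
position: [0.5732, 0.0158, 0.2059]
tcp_rot: [[0.951, 0.31, -0.004], [0.31, -0.951, 0.001], [-0.004, -0.002, -1.0]]
force: [-0.3, 0.2, 0.0]
opening: 0.703
grasp_force: 0.0
```

Run:
```python
from h import *
s=read_state(); p=s["position"]; print(p.round(4))
a=capture("wrist"); cv2.imwrite("pics/w6.png",a["color"])
print(px(a,(p[0],p[1],.15)), px(a,(.575,.0155,.15)))
for q in blobs(a,(45,80,30),(85,255,255),100): print(q,onz(a,*q[1],.15))
b=capture("scene")
for q in blobs(b,(45,80,30),(85,255,255),20): print(q,onz(b,*q[1],.114))
```

```text
[0.5732 0.0158 0.2059]
[249.08829441 211.60101203] [250.31343755 209.40810975]
([227, 177, 61, 59, 2346], [256.7, 206.4]) [0.57841019 0.01202764 0.15      ]
([207, 140, 12, 12, 111], [212.5, 145.5]) [0.591143   0.02054236 0.114     ]
([209, 155, 12, 8, 50], [213.9, 158.2]) [ 0.54427143 -0.00847306  0.114     ]
([306, 184, 12, 6, 39], [311.5, 187.1]) [ 0.57082078 -0.36015657  0.114     ]
([279, 252, 7, 6, 23], [281.6, 254.7]) [ 0.31166946 -0.35367218  0.114     ]
```

>>> jog_arm(
  delta_pos=[
    [0.2,-0.3,-2],
    [0.2,-0.3,-5],
    [0.2,-0.3,-9],
    [0.2,-0.3,-9],
    [0.2,-0.3,-9],
    [0.2,-0.3,-9],
    [0.2,-0.3,-9],
    [0.2,-0.3,-6],
    [0.2,-0.3,-2],
    [0.2,-0.3,0],
    [0.2,-0.3,0],
  ],
  turn=[0,0,0,0,0,0,0,0,0,0,0],
  grip=[0.3,0.3,0.3,0.3,1,1,1,1,1,1,1],
)

```text
time_s: 15.32
position: [0.5782, 0.0119, 0.2097]
tcp_rot: [[0.951, 0.309, 0.005], [0.309, -0.951, -0.001], [0.004, 0.002, -1.0]]
force: [0.4, -0.1, -1.2]
opening: 0.509
grasp_force: 29.9
```

Run:
```python
from h import *
b=capture("scene"); cv2.imwrite("pics/s7.png",cv2.resize(b["color"][70:250,150:390],(800,600)))
for p in [(.594,-.356,.114),(.594,-.356,.008)]: print((px(b,p)-[150,70])*3.333)
```

```text
[541.84312341 370.61145434]
[527.49212089 419.49652132]
```

View pics/s7.png

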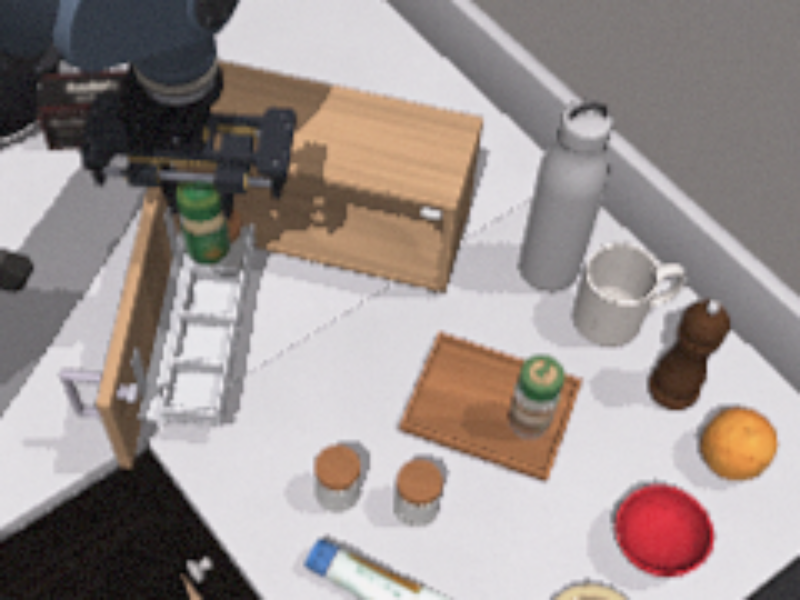

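>>> jog_arm(
  delta_pos=[
    [0.2,-5,0],
    [0.5,-10,0],
    [0.8,-15,0],
    [1.1,-20,0],
    [1.3,-25,0],
    [1.5,-27.8,0],
    [1.5,-27.8,0],
    [1.5,-27.8,-4],
    [1.5,-27.8,-8],
    [1.5,-27.8,-11],
    [1.5,-27.8,-12.3],
    [1.5,-27.8,-12.3],
  ],
  turn=[0,0,0,0,0,0,0,0,0,0,0,0],
  grip=[1,1,1,1,1,1,1,1,1,1,1,1],
)

```text
time_s: 16.88
position: [0.5922, -0.2643, 0.0847]
tcp_rot: [[0.951, 0.31, -0.0], [0.31, -0.951, 0.001], [-0.0, -0.001, -1.0]]
force: [0.2, 0.4, -1.0]
opening: 0.511
grasp_force: 30.0
```

>>> jog_arm(
  delta_pos=[
    [0,0,0],
    [0,0,0],
    [0,0,0],
    [0,0,4],
    [0,0,9],
    [-5,1,14],
    [-10,3,14],
    [-13,5,14],
    [-13,6,14],
    [-13,6,14],
  ],
  turn=[0,0,0,0,0,0,0,0,0,0],
  grip=[0.3,0.3,0.3,0.3,0.3,0.3,0.3,0.3,0.3,0.3],
)

```text
time_s: 18.12
position: [0.463, -0.2061, 0.2251]
tcp_rot: [[0.951, 0.31, 0.002], [0.31, -0.951, -0.001], [0.001, 0.002, -1.0]]
force: [0.0, -1.3, 0.1]
opening: 0.7
grasp_force: 0.0
```

Run:
```python
from h import *
s=read_state(); p=s["position"]; print(p.round(4),s["time_s"],np.round(s["joint_positions"],1))
a=capture("wrist"); b=capture("scene")
print(px(a,(p[0],p[1],.07)))
for q in blobs(a,(3,60,40),(17,255,255),150): print('w',q,onz(a,*q[1],.07).round(4))
for q in blobs(b,(3,80,60),(15,255,255),60):
  if 230<q[1][0]<330 and 160<q[1][1]<230: print('s',q,onz(b,*q[1],.07).round(4))
cv2.imwrite("pics/m8.png",np.hstack([cv2.resize(a["color"],(400,300)),cv2.resize(b["color"][70:250,150:390],(400,300))]))
```

```text
[ 0.463  -0.2061  0.2251] 18.125 [-36.7  20.9  98.7   0.   60.2  35.3]
[248.79829895 178.9416125 ]
w ([288, 0, 195, 161, 14513], [379.6, 77.7]) [ 0.5878 -0.2889  0.07  ]
w ([0, 29, 14, 82, 585], [4.2, 81.6]) [0.4805 0.0305 0.07  ]
w ([466, 79, 32, 36, 318], [480.6, 100.4]) [ 0.5983 -0.3847  0.07  ]
w ([0, 132, 42, 77, 2060], [16.4, 171.3]) [0.401  0.0094 0.07  ]
w ([210, 179, 45, 46, 1646], [232.2, 201.4]) [ 0.4362 -0.1975  0.07  ]
w ([292, 187, 47, 44, 1620], [315.2, 208.6]) [ 0.4545 -0.2784  0.07  ]
w ([61, 193, 50, 43, 938], [86.3, 214.4]) [ 0.3782 -0.0628  0.07  ]
w ([253, 253, 34, 11, 201], [265.2, 259.8]) [ 0.386 -0.249  0.07 ]
w ([176, 294, 60, 34, 1333], [200.6, 311.4]) [ 0.3056 -0.2019  0.07  ]
s ([270, 174, 54, 40, 946], [296.9, 195.0]) [ 0.547  -0.3219  0.07  ]
s ([245, 204, 13, 13, 138], [251.0, 209.8]) [ 0.432  -0.1994  0.07  ]
s ([269, 208, 14, 14, 146], [275.5, 214.3]) [ 0.4495 -0.2814  0.07  ]
```

View pics/m8.png

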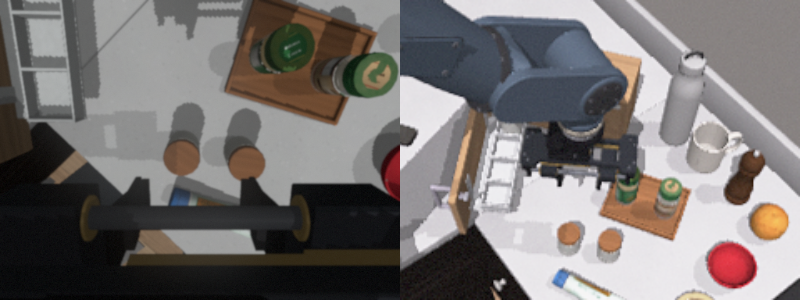

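>>> jog_arm(
  delta_pos=[
    [-2.7,0.8,0],
    [-2.7,0.8,-4],
    [-2.7,0.8,-8],
    [-2.7,0.8,-8],
    [-2.7,0.8,-8],
  ],
  turn=[0,0,0,0,0],
  grip=[0.3,0.3,0.3,0.3,0.3],
)

```text
time_s: 18.85
position: [0.4362, -0.1989, 0.1451]
tcp_rot: [[0.951, 0.309, 0.001], [0.309, -0.951, -0.001], [0.001, 0.001, -1.0]]
force: [0.2, -0.5, -1.0]
opening: 0.698
grasp_force: 0.0
```

```bash
cat > pot.py <<'E'
from h import *
s=read_state(); p=s["position"]; print(p.round(4),s["time_s"])
a=capture("wrist"); print(px(a,(p[0],p[1],.07)))
for q in blobs(a,(3,60,40),(17,255,255),300): print('w',q,onz(a,*q[1],.07).round(4))
E
python3 pot.py
```

```text
[ 0.4362 -0.1989  0.1451] 18.85
[248.82502829 203.5713098 ]
w ([316, 0, 196, 150, 15092], [421.9, 81.7]) [ 0.5537 -0.2832  0.07  ]
w ([216, 173, 62, 61, 2947], [246.6, 202.9]) [ 0.4362 -0.1972  0.07  ]
w ([325, 183, 64, 61, 3051], [356.4, 212.7]) [ 0.4542 -0.2776  0.07  ]
w ([53, 201, 44, 35, 732], [74.9, 218.6]) [ 0.3848 -0.0784  0.07  ]
w ([175, 294, 42, 34, 714], [191.6, 312.8]) [ 0.3329 -0.1833  0.07  ]
```

>>> jog_arm(
  delta_pos=[
    [0.1,0.1,-4],
    [0.1,0.1,-7],
    [0.1,0.1,-9.6],
    [0.1,0.1,-9.6],
    [0.1,0.1,-9.6],
    [0.1,0.1,-9.6],
    [0.1,0.1,-9.6],
    [0.1,0.1,-7],
    [0.1,0.1,-3],
    [0.1,0.1,1.5],
    [0.1,0.1,1.5],
  ],
  turn=[0,0,0,0,0,0,0,0,0,0,0],
  grip=[0.3,0.3,0.3,0.3,1,1,1,1,1,1,1],
)

```text
time_s: 20.27
position: [0.438, -0.1984, 0.1628]
tcp_rot: [[0.951, 0.309, 0.007], [0.309, -0.951, -0.005], [0.005, 0.007, -1.0]]
force: [-0.5, -0.5, -2.1]
opening: 0.545
grasp_force: 30.0
```

>>> jog_arm(
  delta_pos=[
    [2,4.5,0],
    [4,9,0],
    [6,14,0],
    [7.5,17.5,0],
    [8.3,19.4,0],
    [8.3,19.4,0],
    [8.3,19.4,-2],
    [8.3,19.4,-4],
    [8.3,19.4,-4],
  ],
  turn=[0,0,0,0,0,0,0,0,0],
  grip=[1,1,1,1,1,1,1,1,1],
)

```text
time_s: 21.4
position: [0.5169, -0.0035, 0.1177]
tcp_rot: [[0.951, 0.308, -0.005], [0.308, -0.951, 0.001], [-0.005, -0.002, -1.0]]
force: [-0.1, 0.5, -1.4]
opening: 0.544
grasp_force: 30.0
```

Run:
```python
from h import *
s=read_state(); p=s["position"]; print(p.round(4),s["force"])
a=capture("wrist"); cv2.imwrite("pics/w9.png",a["color"])
print(px(a,(p[0],p[1],.074)),px(a,(p[0],p[1],.15)))
```

```text
[ 0.5169 -0.0035  0.1177] [-0.14435673  0.45856122 -1.39327985]
[249.08777979 217.69919465] [248.52567746 278.61503585]
```

View pics/w9.png

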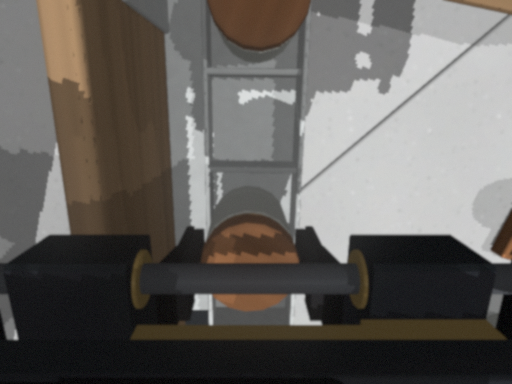

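Run:
```python
from h import *
s=read_state(); print(s["position"].round(4))
a=capture("wrist")
p,q=onz(a,254,72,.074),onz(a,253,165.5,.074); print(p,q,np.linalg.norm(p-q), q+(q-p)/2)
g=cv2.cvtColor(a["color"],cv2.COLOR_BGR2GRAY)
print(g[55:90,250:256].mean(1).astype(int).tolist()); print(g[150:182,225:235].mean(1).astype(int).tolist())
```

```text
[ 0.5178 -0.0036  0.1187]
[0.60385379 0.02114385 0.074     ] [0.55131644 0.00459931 0.074     ] 0.05508080203639657 [ 0.52504776 -0.00367297  0.074     ]
[79, 78, 78, 78, 78, 78, 78, 79, 85, 97, 112, 124, 132, 134, 131, 126, 129, 132, 132, 129, 121, 106, 90, 90, 103, 116, 124, 131, 134, 136, 136, 136, 137, 139, 144]
[134, 135, 134, 135, 135, 134, 135, 134, 134, 130, 120, 107, 93, 88, 87, 86, 87, 91, 97, 102, 104, 102, 101, 101, 105, 106, 107, 106, 106, 106, 106, 105]
```

Run:
```python
from h import *
a=capture("wrist")
for z in (.050,.056,.06):
  p,q=onz(a,254,72,z),onz(a,253,164,z); print(z,np.linalg.norm(p-q).round(4), (q+(q-p)/2).round(4),(q+(p-q)/2).round(4))
```

```text
0.05 0.0607 [ 0.5197 -0.006   0.05  ] [0.5776 0.0123 0.05  ]
0.056 0.0591 [ 0.5216 -0.0053  0.056 ] [0.5779 0.0124 0.056 ]
0.06 0.058 [ 0.5228 -0.0049  0.06  ] [0.5781 0.0125 0.06  ]
```

>>> jog_arm(
  delta_pos=[
    [0.2,-0.2,-0.5],
    [0.2,-0.2,-1.5],
    [0.2,-0.2,-2.6],
    [0.2,-0.2,-2.6],
    [0.2,-0.2,-2.6],
  ],
  turn=[0,0,0,0,0],
  grip=[1,1,1,1,1],
)

```text
time_s: 22.18
position: [0.5206, -0.0048, 0.093]
tcp_rot: [[0.951, 0.309, -0.001], [0.309, -0.951, 0.0], [-0.001, -0.001, -1.0]]
force: [-0.1, 0.1, -2.2]
opening: 0.542
grasp_force: 30.0
```

>>> jog_arm(
  delta_pos=[
    [0,0,0],
    [0,0,0],
    [0,0,3],
    [0,0,8],
    [-1,-4,8],
    [-2,-9,8],
    [-3.5,-15,8],
    [-5,-21,8],
    [-6.7,-27.3,8],
    [-6.7,-27.3,5],
    [-6.7,-27.3,5],
    [-6.7,-27.3,5],
  ],
  turn=[0,0,0,0,0,0,0,0,0,0,0,0],
  grip=[0.3,0.3,0.3,0.3,0.3,0.3,0.3,0.3,0.3,0.3,0.3,0.3],
)

```text
time_s: 23.68
position: [0.4542, -0.2773, 0.144]
tcp_rot: [[0.951, 0.31, 0.0], [0.31, -0.951, 0.0], [0.0, -0.0, -1.0]]
force: [0.8, -0.3, 0.2]
opening: 0.7
grasp_force: 0.0
```

```bash
python3 pot.py
```

```text
[ 0.4542 -0.2773  0.144 ] 23.675
[249.00710947 203.95154697]
w ([224, 0, 219, 142, 16726], [333.6, 68.2]) [ 0.561  -0.3015  0.07  ]
w ([448, 8, 50, 55, 891], [471.9, 39.6]) [ 0.6049 -0.3801  0.07  ]
w ([222, 174, 62, 62, 2962], [252.4, 204.7]) [ 0.4544 -0.2799  0.07  ]
```

>>> jog_arm(
  delta_pos=[
    [0,-0.2,-4],
    [0,-0.2,-7],
    [0,-0.2,-9.5],
    [0,-0.2,-9.5],
    [0,-0.2,-9.5],
    [0,-0.2,-9.5],
    [0,-0.2,-9.5],
    [0,-0.2,-7],
    [0,-0.2,-3],
    [0,-0.2,1.5],
    [0,-0.2,1.5],
  ],
  turn=[0,0,0,0,0,0,0,0,0,0,0],
  grip=[0.3,0.3,0.3,0.3,1,1,1,1,1,1,1],
)

```text
time_s: 25.1
position: [0.4559, -0.2819, 0.162]
tcp_rot: [[0.951, 0.309, 0.006], [0.309, -0.951, -0.006], [0.004, 0.008, -1.0]]
force: [-0.5, -0.3, -2.2]
opening: 0.545
grasp_force: 30.0
```

>>> jog_arm(
  delta_pos=[
    [0.1,4,0],
    [0.3,9,0],
    [0.5,14,0],
    [0.7,19,0],
    [0.8,23,0],
    [0.9,25.6,0],
    [0.9,25.6,0],
    [0.9,25.6,-2],
    [0.9,25.6,-3.9],
    [0.9,25.6,-3.9],
  ],
  turn=[0,0,0,0,0,0,0,0,0,0],
  grip=[1,1,1,1,1,1,1,1,1,1],
)

```text
time_s: 26.35
position: [0.4616, -0.0245, 0.118]
tcp_rot: [[0.951, 0.308, -0.004], [0.308, -0.951, 0.001], [-0.004, -0.002, -1.0]]
force: [-0.9, 0.1, -1.8]
opening: 0.545
grasp_force: 30.0
```

Run:
```python
from h import *
s=read_state(); p=s["position"]; print(p.round(4),s["force"].round(1))
a=capture("wrist"); cv2.imwrite("pics/w10.png",a["color"])
for q in blobs(a,(3,60,40),(17,255,255),300): print('w',q,onz(a,*q[1],.114).round(4))
```

```text
[ 0.4616 -0.0245  0.118 ] [-0.9  0.1 -1.8]
w ([28, 0, 140, 236, 26507], [102.6, 109.5]) [0.5063 0.0636 0.114 ]
w ([201, 81, 94, 97, 7075], [248.0, 129.0]) [ 0.519  -0.0056  0.114 ]
w ([200, 214, 100, 51, 3863], [249.2, 242.4]) [ 0.4622 -0.0245  0.114 ]
w ([150, 227, 29, 36, 402], [163.2, 247.5]) [0.445  0.0186 0.114 ]
w ([212, 293, 74, 34, 1623], [252.4, 307.0]) [ 0.4248 -0.0385  0.114 ]
```

View pics/w10.png

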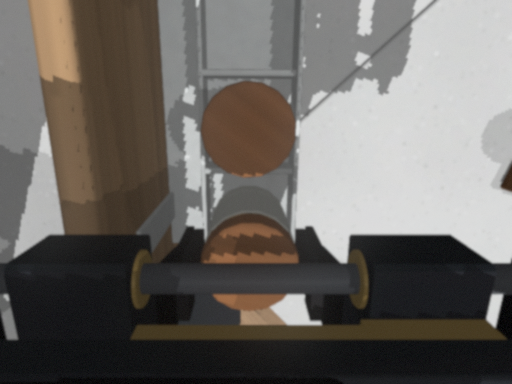

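>>> jog_arm(
  delta_pos=[
    [0,0,-0.5],
    [0,0,-1.5],
    [0,0,-2.6],
    [0,0,-2.6],
    [0,0,-2.6],
  ],
  turn=[0,0,0,0,0],
  grip=[1,1,1,1,1],
)

```text
time_s: 27.02
position: [0.4627, -0.0239, 0.0931]
tcp_rot: [[0.951, 0.309, -0.001], [0.309, -0.951, 0.0], [-0.001, -0.0, -1.0]]
force: [-0.1, -0.5, -1.7]
opening: 0.545
grasp_force: 30.0
```

>>> jog_arm(
  delta_pos=[
    [0,0,0],
    [0,0,0],
    [0,0,4],
    [0,0,9],
    [2,1,14],
    [3,2,14],
    [3,3,14],
    [3,3,14],
  ],
  turn=[0,0,0,0,10,20,30,40],
  grip=[0.3,0.3,0.3,0.3,0.3,0.3,0.3,0.3],
)

```text
time_s: 28.02
position: [0.4928, 0.0067, 0.2339]
tcp_rot: [[0.524, 0.852, 0.0], [0.852, -0.524, 0.0], [0.0, 0.0, -1.0]]
force: [-2.0, 0.3, -0.1]
opening: 0.699
grasp_force: 0.0
```

>>> jog_arm(
  delta_pos=[
    [-1,1,0],
    [-3,2,0],
    [-5,3,0],
    [-7,4,0],
    [-9,5,0],
    [-9,5,0],
  ],
  turn=[10,20,30,40,50,50],
  grip=[0.5,0.5,0.5,0.5,0.5,0.5],
)

```text
time_s: 28.78
position: [0.4014, 0.0566, 0.2336]
tcp_rot: [[-0.308, 0.951, -0.001], [0.951, 0.308, 0.0], [0.0, -0.001, -1.0]]
force: [-0.1, -0.6, -0.1]
opening: 0.499
grasp_force: 0.0
```

Run:
```python
from h import *
s=read_state(); p=s["position"]; print(p.round(4),s["tcp_rot"].round(2).tolist(),s["time_s"])
a=capture("wrist"); b=capture("scene")
print(px(a,(.383,.066,.15)),px(a,(.383,.066,.075)))
cv2.imwrite("pics/m11.png",np.hstack([cv2.resize(a["color"],(400,300)),cv2.resize(b["color"][70:250,150:390],(400,300))]))
```

```text
[0.4014 0.0566 0.2336] [[-0.31, 0.95, -0.0], [0.95, 0.31, 0.0], [0.0, -0.0, -1.0]] 28.775
[229.81330897 181.00998828] [234.26290931 162.80264071]
```

View pics/m11.png

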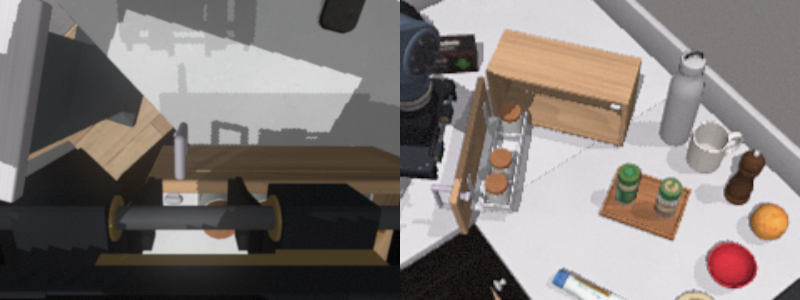

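>>> jog_arm(
  delta_pos=[
    [-2,1,0],
    [-2,1,-4],
    [-2,1,-8],
    [-2,1,-11.7],
    [-2,1,-11.7],
    [-2,1,-11.7],
    [-2,1,-11.7],
    [-2,1,-11.7],
    [-2,1,-11.7],
    [-2,1,-11.7],
    [-2,1,-11.7],
  ],
  turn=[0,0,0,0,0,0,0,0,0,0,0],
  grip=[0.5,0.5,0.5,0.5,0.5,1,1,1,1,1,1],
)

```text
time_s: 30.25
position: [0.383, 0.066, 0.1171]
tcp_rot: [[-0.309, 0.951, 0.0], [0.951, 0.309, -0.0], [-0.0, 0.0, -1.0]]
force: [-1.3, -0.4, 7.7]
opening: 0.114
grasp_force: 30.0
```

>>> jog_arm(
  delta_pos=[
    [0.2,-1.2,0],
    [0.4,-2.4,0],
    [1,-4.8,0],
    [1.9,-7.2,0],
    [2.9,-9.5,0],
    [4.1,-11.6,0],
    [5.5,-13.7,0],
    [7.1,-15.6,0],
    [8.9,-17.4,0],
    [8.9,-17.4,0],
  ],
  turn=[2.5,5,10,15,20,25,30,35,40,40],
  grip=[1,1,1,1,1,1,1,1,1,1],
)

```text
time_s: 31.5
position: [0.474, -0.1105, 0.1171]
tcp_rot: [[-0.848, 0.53, 0.003], [0.53, 0.848, -0.003], [-0.004, -0.001, -1.0]]
force: [-1.3, -2.2, 7.9]
opening: 0.112
grasp_force: 30.0
```

>>> jog_arm(
  delta_pos=[
    [1.9,-1.6,0],
    [3.9,-3.1,0],
    [6.1,-4.4,0],
    [8.3,-5.5,0],
    [10.7,-6.3,0],
    [13.1,-7,0],
    [14.3,-7.3,0],
    [15.5,-7.5,0],
    [16.8,-7.6,0],
    [16.8,-7.6,0],
  ],
  turn=[5,10,15,20,25,30,32.5,35,37.5,37.5],
  grip=[1,1,1,1,1,1,1,1,1,1],
)

```text
time_s: 32.75
position: [0.6379, -0.1839, 0.1171]
tcp_rot: [[-0.995, -0.097, -0.006], [-0.097, 0.995, -0.0], [0.006, 0.001, -1.0]]
force: [-6.0, -1.5, 9.4]
opening: 0.112
grasp_force: 30.0
```

Now push home.

>>> jog_arm(
  delta_pos=[
    [0.5,0,0],
    [1,-0.1,0],
    [1.5,-0.1,0],
    [1.8,-0.1,0],
    [1.8,-0.1,0],
    [1.8,-0.1,0],
  ],
  turn=[1,2,2.5,2.5,2.5,2.5],
  grip=[1,1,1,1,1,1],
)

```text
time_s: 33.5
position: [0.6405, -0.1835, 0.1163]
tcp_rot: [[-0.989, -0.142, -0.04], [-0.142, 0.99, 0.005], [0.039, 0.011, -0.999]]
force: [-33.6, -2.8, 24.1]
opening: 0.12
grasp_force: 30.2
```

>>> jog_arm(
  delta_pos=[
    [-1,0,0],
    [-2,0,0],
    [-3.1,0.2,0],
    [-3.1,0.2,0],
  ],
  turn=[-1,-2.5,-5,-5],
  grip=[1,1,1,1],
)

```text
time_s: 34.0
position: [0.6262, -0.182, 0.1167]
tcp_rot: [[-0.999, -0.053, -0.001], [-0.053, 0.999, 0.001], [0.001, 0.001, -1.0]]
force: [0.4, 2.3, 3.6]
opening: 0.111
grasp_force: 30.0
```

Run:
```python
from h import *
s=read_state(); p=s["position"]; print(p.round(4),s["force"].round(1),s["opening"])
b=capture("scene"); d=capture("side")
cv2.imwrite("pics/m12.png",np.hstack([cv2.resize(b["color"][75:180,180:320],(400,300),interpolation=2),cv2.resize(d["color"][120:270,110:310],(400,300))]))
```

```text
[ 0.6262 -0.182   0.1167] [0.4 2.3 3.6] 0.11105614447003126
```

View pics/m12.png

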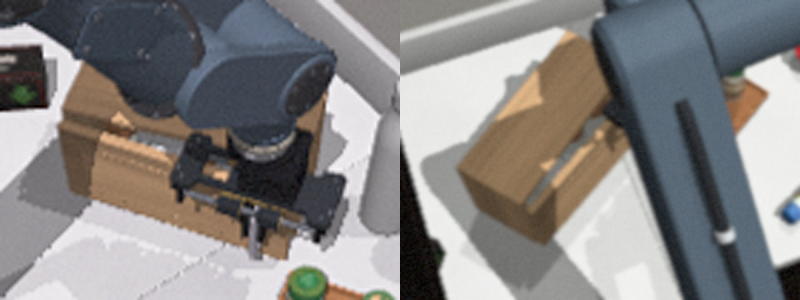

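>>> jog_arm(
  delta_pos=[
    [-2.4,0.5,0],
    [-4.8,1.2,0],
    [-7.2,2,0],
    [-9.4,3.1,0],
    [-11.6,4.4,0],
    [-13.6,5.9,0],
    [-15.5,7.5,0],
    [-15.5,7.5,0],
  ],
  turn=[-5,-10,-15,-20,-25,-30,-35,-35],
  grip=[1,1,1,1,1,1,1,1],
)

```text
time_s: 35.1
position: [0.4705, -0.1067, 0.1166]
tcp_rot: [[-0.849, 0.529, -0.002], [0.529, 0.849, 0.001], [0.002, -0.0, -1.0]]
force: [-1.1, -0.9, 2.9]
opening: 0.114
grasp_force: 29.9
```

Run:
```python
from h import *
s=read_state(); p=s["position"]; print(p.round(4),s["force"].round(1),s["opening"],s["time_s"])
th=40; r=np.radians(YAW-th); R=np.array([[np.cos(r),-np.sin(r)],[np.sin(r),np.cos(r)]])
for n in("scene","side","wrist"):
  b=capture(n); cv2.imwrite(f"pics/x13{n}.png",b["color"])
  for y in (-.233,-.173,-.113,-.053): print(n,y,px(b,(*door(th,(.051,y)),.114)).round(0).tolist(),end=' ')
  print()
  for q in blobs(b,(3,80,40),(15,255,255),25):
    w=onz(b,*q[1],.114); print(q,(R.T@(w[:2]-H)).round(3))
```

```text
[ 0.4705 -0.1067  0.1166] [-1.1 -0.9  2.9] 0.1138793220734368 35.1
scene -0.233 [250.0, 160.0] scene -0.173 [240.0, 148.0] scene -0.113 [231.0, 137.0] scene -0.053 [222.0, 126.0] 
([209, 88, 86, 69, 2940], [259.7, 120.7]) [ 0.181 -0.109]
([245, 156, 12, 12, 117], [250.4, 161.4]) [ 0.05 -0.24]
([345, 160, 24, 33, 399], [356.3, 176.9]) [ 0.312 -0.496]
([270, 174, 54, 40, 949], [296.7, 194.9]) [ 0.102 -0.436]
([242, 192, 6, 7, 26], [245.5, 195.0]) [-0.038 -0.34 ]
([360, 192, 23, 22, 227], [369.9, 203.5]) [ 0.28  -0.596]
([201, 242, 43, 70, 957], [221.1, 283.3]) [-0.259 -0.542]
([61, 356, 58, 28, 790], [91.7, 372.1]) [-0.657 -0.546]
([203, 356, 21, 28, 267], [213.6, 371.1]) [-0.396 -0.724]
side -0.233 [236.0, 195.0] side -0.173 [220.0, 201.0] side -0.113 [202.0, 206.0] side -0.053 [185.0, 211.0] 
([270, 103, 11, 24, 165], [275.1, 113.8]) [ 0.331 -0.48 ]
([290, 110, 17, 10, 73], [296.7, 114.6]) [ 0.301 -0.555]
([199, 163, 21, 24, 114], [210.3, 175.2]) [ 0.156 -0.173]
([217, 162, 10, 14, 45], [221.7, 168.9]) [ 0.167 -0.218]
([202, 177, 22, 24, 77], [210.7, 188.4]) [ 0.106 -0.159]
([179, 18
[... 256 characters left out ...]
7.1]) [0.097 0.029]
([161, 202, 17, 14, 58], [169.6, 209.7]) [ 0.074 -0.007]
([142, 206, 11, 13, 38], [147.4, 213.1]) [0.086 0.066]
([199, 209, 38, 26, 224], [219.8, 221.6]) [-0.024 -0.15 ]
([155, 216, 53, 28, 318], [177.6, 228.9]) [-0.002 -0.013]
([394, 279, 118, 105, 5104], [462.0, 337.2]) [-0.617 -0.704]
wrist -0.233 [324.0, 403.0] wrist -0.173 [421.0, 403.0] wrist -0.113 [518.0, 403.0] wrist -0.053 [615.0, 404.0] 
([81, 0, 68, 10, 521], [112.3, 3.6]) [-0.17  -0.339]
([253, 0, 23, 5, 52], [263.5, 1.0]) [-0.171 -0.273]
([0, 172, 30, 14, 134], [15.3, 177.6]) [-0.092 -0.397]
([393, 239, 119, 24, 1558], [456.5, 250.2]) [-0.052 -0.168]
([409, 294, 94, 46, 1749], [454.9, 315.3]) [-0.012 -0.162]
```

>>> jog_arm(
  delta_pos=[
    [1.9,-1.6,0],
    [3.9,-3.1,0],
    [6.1,-4.4,0],
    [8.3,-5.5,0],
    [10.7,-6.3,0],
    [13.1,-7,0],
    [14.3,-7.3,0],
    [15.5,-7.5,0],
    [16.8,-7.6,0],
    [17.4,-7.7,0],
    [17.4,-7.7,0],
  ],
  turn=[5,10,15,20,25,30,32.5,35,37.5,39,39],
  grip=[1,1,1,1,1,1,1,1,1,1,1],
)

```text
time_s: 36.62
position: [0.6399, -0.1836, 0.1165]
tcp_rot: [[-0.992, -0.123, -0.016], [-0.123, 0.992, 0.004], [0.015, 0.006, -1.0]]
force: [-14.5, 1.4, 14.8]
opening: 0.117
grasp_force: 30.0
```

>>> jog_arm(
  delta_pos=[
    [0,0,0],
    [0,0,0],
    [0,0,0],
    [0,0,4],
    [0,0,8],
    [-3,3,10],
    [-8,8,10],
    [-12,13,10],
    [-12,18,10],
    [-12,18,10],
  ],
  turn=[0,0,0,0,0,0,0,0,0,0],
  grip=[0.6,0.6,0.6,0.6,0.6,0.6,0.6,0.6,0.6,0.6],
)

```text
time_s: 37.88
position: [0.5249, -0.0015, 0.2167]
tcp_rot: [[-0.992, -0.127, -0.0], [-0.127, 0.992, 0.001], [0.0, 0.001, -1.0]]
force: [0.4, -0.5, -0.2]
opening: 0.397
grasp_force: 0.0
```

Run:
```python
from h import *
s=read_state(); print(s["position"].round(4),s["force"].round(1),s["time_s"])
b=capture("scene")["color"]; cv2.imwrite("pics/s14.png",b); a=cv2.imread("pics/scene0.png")
ga,gb=[cv2.cvtColor(i,cv2.COLOR_BGR2GRAY).astype(int) for i in (a,b)]
for v in (138,142,146,150,154,158): print(v,'0',ga[v,262:292].tolist(),'\n    1',gb[v,262:292].tolist())
```

```text
[ 0.5249 -0.0015  0.2167] [ 0.4 -0.5 -0.2] 37.875
138 0 [111, 119, 116, 137, 122, 112, 109, 110, 108, 109, 110, 104, 164, 187, 141, 110, 109, 125, 132, 137, 140, 155, 161, 108, 83, 71, 66, 122, 216, 222] 
    1 [180, 180, 185, 176, 164, 160, 146, 121, 94, 125, 117, 98, 118, 191, 133, 76, 133, 149, 99, 73, 79, 113, 120, 128, 94, 70, 68, 124, 218, 225]
142 0 [121, 118, 117, 118, 122, 121, 122, 120, 120, 116, 127, 174, 182, 119, 103, 108, 110, 109, 112, 110, 112, 112, 91, 90, 79, 68, 190, 181, 213, 216] 
    1 [107, 111, 108, 111, 103, 118, 134, 142, 151, 169, 183, 181, 184, 182, 183, 178, 169, 159, 161, 153, 120, 118, 123, 99, 84, 66, 189, 185, 213, 217]
146 0 [117, 121, 122, 124, 119, 124, 118, 123, 118, 149, 195, 183, 110, 65, 106, 111, 113, 109, 113, 110, 108, 113, 86, 80, 69, 177, 190, 191, 184, 185] 
    1 [117, 118, 117, 118, 116, 130, 123, 116, 166, 188, 160, 97, 105, 113, 113, 111, 110, 113, 134, 125, 87, 67, 123, 93, 69, 177, 193, 188, 187, 187]
150 0 [118, 116, 118, 117, 118, 112, 117, 113, 113, 115, 123, 103, 85, 82, 104, 112, 110, 113, 109, 110, 112, 93, 84, 75, 174, 190, 187, 186, 185, 186] 
    1 [121, 120, 119, 119, 118, 109, 160, 190, 174, 104, 64, 103, 111, 115, 112, 110, 109, 110, 116, 90, 76, 76, 82, 80, 176, 190, 189, 188, 188, 187]
154 0 [119, 119, 113, 116, 116, 117, 118, 119, 107, 121, 117, 107, 86, 114, 116, 115, 113, 112, 110, 107, 109, 81, 81, 176, 186, 183, 186, 187, 187, 187] 
    1 [114, 116, 116, 115, 102, 119, 131, 103, 79, 79, 103, 109, 111, 112, 115, 116, 112, 116, 108, 85, 76, 109, 95, 176, 189, 187, 188, 187, 190, 190]
158 0 [172, 172, 188, 189, 188, 189, 170, 165, 133, 119, 117, 90, 75, 131, 121, 117, 119, 115, 117, 116, 97, 175, 214, 220, 218, 214, 217, 218, 213, 217] 
    1 [119, 121, 122, 118, 110, 120, 119, 98, 100, 156, 121, 108, 107, 106, 107, 111, 113, 116, 83, 94, 119, 180, 218, 219, 218, 218, 218, 217, 218, 216]
```

>>> jog_arm(
  delta_pos=[
    [3,-6,0],
    [7,-11,0],
    [10,-15,0],
    [11.4,-18,0],
    [11.4,-18,-5],
    [11.4,-18,-10],
    [11.4,-18,-10],
    [11.4,-18,-10],
    [11.4,-18,-10],
    [11.4,-18,-10],
    [11.4,-18,-10],
    [11.4,-18,-10],
  ],
  turn=[0,0,0,-1,-1,-1,-1,-1,-1,-1,-1,-1],
  grip=[0.6,0.6,0.6,0.6,0.6,0.6,0.6,1,1,1,1,1],
)

```text
time_s: 39.42
position: [0.6415, -0.1811, 0.1191]
tcp_rot: [[-0.995, -0.103, 0.004], [-0.103, 0.995, 0.005], [-0.005, 0.005, -1.0]]
force: [1.7, 9.3, 3.0]
opening: 0.099
grasp_force: 29.7
```

>>> jog_arm(
  delta_pos=[
    [-1.2,0.1,0],
    [-3.7,0.6,0],
    [-6.1,1.3,0],
    [-8.4,2.1,0],
    [-10.7,3.2,0],
    [-12.8,4.5,0],
    [-14.9,6,0],
    [-16.8,7.6,0],
    [-18.6,9.4,0],
    [-20.2,11.3,0],
    [-21.6,13.4,0],
    [-21.6,13.4,0],
  ],
  turn=[-2.5,-7.5,-12.5,-17.5,-22.5,-27.5,-32.5,-37.5,-42.5,-47.5,-52.5,-52.5],
  grip=[1,1,1,1,1,1,1,1,1,1,1,1],
)

```text
time_s: 40.92
position: [0.4279, -0.0504, 0.119]
tcp_rot: [[-0.687, 0.727, 0.011], [0.727, 0.687, -0.002], [-0.009, 0.007, -1.0]]
force: [5.3, 0.9, 2.3]
opening: 0.102
grasp_force: 29.7
```

>>> jog_arm(
  delta_pos=[
    [-1.2,2.1,0],
    [-2.2,4.4,0],
    [-3.1,6.8,0],
    [-3.7,9.2,0],
    [-4.1,11.6,0],
    [-4.1,11.6,0],
    [-4.1,11.6,0],
    [-4.1,11.6,0],
    [-4.1,11.6,5],
    [-4.1,11.6,11],
    [3,10,14],
    [3,10,14],
  ],
  turn=[-5,-10,-15,-20,-25,-25,-25,-25,-25,-25,-25,-25],
  grip=[1,1,1,1,1,1,0.3,0.3,0.3,0.3,0.3,0.3],
)

```text
time_s: 42.42
position: [0.4586, 0.0479, 0.2599]
tcp_rot: [[-0.317, 0.948, 0.01], [0.949, 0.317, -0.002], [-0.005, 0.009, -1.0]]
force: [-0.3, 0.2, -0.5]
opening: 0.667
grasp_force: 0.0
```

>>> jog_arm(
  delta_pos=[
    [0.5,-1,0],
    [1,-2,0],
    [1.5,-3,0],
    [2,-4,0],
    [2.5,-5,0],
    [3,-6,0],
    [3.3,-6.3,0],
    [3.3,-6.3,0],
    [3.3,-6.3,0],
    [3.3,-6.3,0],
    [3.3,-6.3,0],
  ],
  turn=[-10,-20,-30,-40,-50,-60,-70,-80,-90,-90,-90],
  grip=[0.3,0.3,0.3,0.3,0.3,0.3,0.3,0.3,0.3,0.3,0.3],
)

```text
time_s: 43.8
position: [0.4868, -0.014, 0.2566]
tcp_rot: [[0.948, 0.32, -0.0], [0.32, -0.948, 0.0], [-0.0, -0.0, -1.0]]
force: [-0.1, 0.9, 0.2]
opening: 0.701
grasp_force: 0.0
```

Run:
```python
from h import *
s=read_state(); p=s["position"]; print(p.round(4),s["force"].round(1),s["opening"],s["time_s"])
th=80; r=np.radians(YAW-th); R=np.array([[np.cos(r),-np.sin(r)],[np.sin(r),np.cos(r)]])
cs={n:capture(n) for n in("scene","side","wrist")}
for n,b in cs.items():
  cv2.imwrite(f"pics/x15{n}.png",b["color"])
  for y in (-.233,-.173,-.113,-.053): print(n,y,px(b,(*door(th,(.051,y)),.114)).round(0).tolist(),end=' ')
  print()
  for q in blobs(b,(3,80,40),(15,255,255),25):
    w=onz(b,*q[1],.114); d=(R.T@(w[:2]-H)).round(3)
    if 0<d[0]<.12 and -.3<d[1]<0: print(q,w.round(3),d)
```

```text
[ 0.4868 -0.014   0.2566] [-0.1  0.9  0.2] 0.7007842262290468 43.8
scene -0.233 [207.0, 178.0] scene -0.173 [209.0, 163.0] scene -0.113 [212.0, 149.0] scene -0.053 [214.0, 136.0] 
([199, 160, 13, 13, 128], [205.3, 166.1]) [0.503 0.004 0.114] [ 0.039 -0.186]
([196, 174, 14, 13, 138], [202.3, 180.2]) [ 0.449 -0.013  0.114] [ 0.038 -0.243]
side -0.233 [246.0, 239.0] side -0.173 [229.0, 233.0] side -0.113 [212.0, 227.0] side -0.053 [195.0, 221.0] 
([155, 188, 52, 59, 791], [183.7, 217.1]) [0.672 0.045 0.114] [ 0.052 -0.013]
([223, 232, 15, 13, 142], [229.5, 238.6]) [0.504 0.01  0.114] [ 0.034 -0.183]
([240, 239, 9, 13, 84], [243.7, 245.2]) [ 0.454 -0.     0.114] [ 0.028 -0.234]
wrist -0.233 [248.0, 209.0] wrist -0.173 [249.0, 146.0] wrist -0.113 [250.0, 76.0] wrist -0.053 [250.0, -2.0] 
([224, 0, 56, 36, 1643], [251.5, 15.0]) [0.621 0.029 0.114] [ 0.052 -0.066]
([210, 129, 50, 51, 1982], [234.6, 153.6]) [0.508 0.007 0.114] [ 0.038 -0.18 ]
([210, 189, 48, 48, 1774], [233.3, 212.2]) [ 0.454 -0.009  0.114] [ 0.037 -0.237]
([247, 255, 10, 8, 44], [251.0, 259.4]) [ 0.412 -0.041  0.114] [ 0.054 -0.286]
```

Run:
```python
from h import *
s=read_state(); print(s["position"].round(4),s["tcp_rot"][:2,:2].round(3).tolist())
b=cv2.imread("pics/x15scene.png"); c=dict(capture("scene"))
for q in blobs(c,(45,80,30),(85,255,255),20): print(q,onz(c,*q[1],.114).round(3))
print('pre',door(85,(-.06,-.24)).round(4))
z=door(85,(-.027,-.24))
for t in range(85,-6,-5): print(t,((door(t,(-.027,-.24))-z)*100).round(1).tolist(),door(t,(-.027,-.24)).round(3))
```

```text
[ 0.4869 -0.014   0.2566] [[0.948, 0.318], [0.318, -0.948]]
([281, 169, 13, 13, 110], [287.0, 174.7]) [ 0.583 -0.268  0.114]
([282, 184, 10, 8, 41], [285.2, 187.0]) [ 0.536 -0.279  0.114]
([306, 184, 13, 6, 45], [311.9, 186.8]) [ 0.572 -0.361  0.114]
([279, 252, 7, 6, 23], [281.6, 254.7]) [ 0.312 -0.354  0.114]
pre [0.4202 0.1032]
85 [0.0, 0.0] [0.428 0.071]
80 [0.3, -2.1] [0.431 0.05 ]
75 [0.8, -4.1] [0.436 0.03 ]
70 [1.5, -6.1] [0.443 0.01 ]
65 [2.4, -8.0] [ 0.452 -0.009]
60 [3.4, -9.9] [ 0.462 -0.028]
55 [4.6, -11.6] [ 0.474 -0.045]
50 [5.9, -13.3] [ 0.487 -0.062]
45 [7.4, -14.8] [ 0.502 -0.077]
40 [9.0, -16.2] [ 0.517 -0.091]
35 [10.7, -17.4] [ 0.534 -0.103]
30 [12.5, -18.5] [ 0.553 -0.114]
25 [14.4, -19.4] [ 0.572 -0.123]
20 [16.4, -20.1] [ 0.591 -0.13 ]
15 [18.4, -20.7] [ 0.611 -0.136]
10 [20.5, -21.1] [ 0.632 -0.14 ]
5 [22.6, -21.3] [ 0.653 -0.142]
0 [24.7, -21.4] [ 0.674 -0.143]
-5 [26.8, -21.2] [ 0.695 -0.141]
```

>>> jog_arm(
  delta_pos=[
    [-1,1.5,0],
    [-2,3,0],
    [-3,5,0],
    [-4,7,0],
    [-5,9,0],
    [-6,11,0],
    [-6.7,12.5,0],
    [-6.7,12.5,0],
    [-6.7,12.5,0],
    [-6.7,12.5,-6],
    [-6.7,12.5,-12.5],
    [-6.7,12.5,-13],
  ],
  turn=[10,20,30,40,50,60,70,80,90,90,90,90],
  grip=[1,1,1,1,1,1,1,1,1,1,1,1],
)

```text
time_s: 45.5
position: [0.4168, 0.111, 0.1234]
tcp_rot: [[-0.318, 0.948, -0.01], [0.948, 0.318, -0.0], [0.003, -0.01, -1.0]]
force: [-0.4, 0.8, 0.5]
opening: 0.005
grasp_force: 0.0
```

>>> jog_arm(
  delta_pos=[
    [0.5,-3,0],
    [1.1,-6.1,0],
    [1.6,-8.1,0],
    [2.3,-10.1,0],
    [3.2,-12,0],
    [4.2,-13.9,0],
    [5.4,-15.6,0],
    [6.7,-17.3,0],
    [8.2,-18.8,0],
    [9.7,-20.2,0],
    [11.4,-21.4,0],
    [11.4,-21.4,0],
  ],
  turn=[0,0,4.5,9.5,14.5,19.5,24.5,29.5,34.5,39.5,44.5,44.5],
  grip=[1,1,1,1,1,1,1,1,1,1,1,1],
)

```text
time_s: 47.0
position: [0.5365, -0.1044, 0.1291]
tcp_rot: [[-0.89, 0.455, 0.005], [0.455, 0.89, -0.002], [-0.006, 0.0, -1.0]]
force: [1.3, 0.1, -0.0]
opening: 0.004
grasp_force: 0.0
```

>>> jog_arm(
  delta_pos=[
    [1.9,-1.1,0],
    [3.8,-2,0],
    [5.7,-2.7,0],
    [7.7,-3.3,0],
    [9.8,-3.7,0],
    [11,-3.9,0],
    [12,-4,0],
    [12,-4,0],
  ],
  turn=[5,10,15,20,25,28,30,30],
  grip=[1,1,1,1,1,1,1,1],
)

```text
time_s: 48.0
position: [0.6543, -0.1427, 0.1274]
tcp_rot: [[-0.999, -0.052, 0.001], [-0.052, 0.999, -0.0], [-0.001, -0.0, -1.0]]
force: [0.2, -0.1, -0.4]
opening: 0.005
grasp_force: 0.0
```

>>> jog_arm(
  delta_pos=[
    [0.4,0,0],
    [0.8,0,0],
    [1.2,0,0],
    [1.6,0,0],
    [1.6,0,0],
  ],
  turn=[1,2,3,4,4],
  grip=[1,1,1,1,1],
)

```text
time_s: 48.62
position: [0.6593, -0.1431, 0.1267]
tcp_rot: [[-0.992, -0.123, -0.025], [-0.123, 0.992, 0.001], [0.024, 0.004, -1.0]]
force: [-23.3, -3.2, 15.6]
opening: 0.002
grasp_force: 11.3
```

Run:
```python
from h import *
s=read_state(); print(s["position"].round(4),s["force"].round(1),s["moment"].round(2),np.round(s["tau"],1),np.round(s["joint_positions"],1))
b=capture("scene"); cv2.imwrite("pics/x16.png",b["color"])
d=capture("side"); cv2.imwrite("pics/x16d.png",d["color"])
for q in blobs(b,(45,80,30),(85,255,255),20): print(q)
# view into gap: compare with initial
a=cv2.imread("pics/scene0.png")
for n,c in (("scene",b),("side",d)):
  for z,x,y in ((.114,.051,-.233),(.114,.051,-.173),(.114,.051,-.113),(.114,.051,-.053),(.158,-.002,-.314),(.158,-.017,-.314)):
    print(n,x,y,[px(c,(*door(t,(x,y)),z)).round(0).tolist() for t in (0,3)])
```

```text
[ 0.6593 -0.1431  0.1267] [-23.3  -3.2  15.6] [-0.39  3.34 -0.15] [  5.2 -42.  -22.9   2.5  -5.3  -0.2] [ -21.5   40.7   77.9   -0.5   62.7 -118.4]
([184, 105, 8, 7, 41], [187.3, 107.8])
([281, 169, 13, 13, 113], [287.0, 174.8])
([306, 183, 12, 7, 42], [311.4, 186.9])
([282, 184, 10, 8, 37], [285.3, 187.0])
([279, 252, 7, 6, 23], [281.6, 254.7])
scene 0.051 -0.233 [[267.0, 126.0], [267.0, 129.0]]
scene 0.051 -0.173 [[251.0, 123.0], [251.0, 125.0]]
scene 0.051 -0.113 [[236.0, 119.0], [236.0, 121.0]]
scene 0.051 -0.053 [[221.0, 116.0], [221.0, 117.0]]
scene -0.002 -0.314 [[286.0, 135.0], [285.0, 138.0]]
scene -0.017 -0.314 [[285.0, 138.0], [284.0, 141.0]]
side 0.051 -0.233 [[200.0, 170.0], [203.0, 171.0]]
side 0.051 -0.173 [[190.0, 183.0], [193.0, 183.0]]
side 0.051 -0.113 [[180.0, 196.0], [182.0, 196.0]]
side 0.051 -0.053 [[170.0, 210.0], [171.0, 210.0]]
side -0.002 -0.314 [[225.0, 153.0], [229.0, 155.0]]
side -0.017 -0.314 [[228.0, 154.0], [232.0, 157.0]]
```

Run:
```python
import cv2,numpy as np
from h import *
a=cv2.imread("pics/s2.png");b=cv2.imread("pics/x15scene.png")
d=cv2.absdiff(a,b).max(2)
n,l,s,k=cv2.connectedComponentsWithStats((cv2.GaussianBlur(d,(3,3),0)>30).astype(np.uint8))
for i in range(1,n):
  if s[i][4]>12 and k[i][0]>195 and k[i][0]<400 and k[i][1]>80: print(s[i].tolist(),k[i].round())
c=capture("scene")
for z in (.14,.15,.158):
  p=onz(c,279,134,z); r=np.radians(YAW); R=np.array([[np.cos(r),-np.sin(r)],[np.sin(r),np.cos(r)]]); print(z,p.round(3),(R.T@(p[:2]-H)).round(3))
hs=cv2.cvtColor(b,cv2.COLOR_BGR2HSV)
print('interior v125-150 step3, u215-285 step4 (V)')
for v in range(118,156,3): print(v,hs[v,215:287:4,2].tolist(),cv2.cvtColor(a,cv2.COLOR_BGR2HSV)[v,215:287:4,2].tolist())
```

```text
[278, 167, 17, 26, 334] [286. 180.]
[302, 176, 18, 25, 318] [310. 188.]
[243, 202, 18, 22, 319] [252. 212.]
[267, 206, 18, 22, 312] [275. 217.]
0.14 [ 0.715 -0.185  0.14 ] [ 0.007 -0.287]
0.15 [ 0.707 -0.187  0.15 ] [-0.    -0.288]
0.158 [ 0.701 -0.189  0.158] [-0.006 -0.289]
interior v125-150 step3, u215-285 step4 (V)
118 [64, 66, 63, 64, 60, 133, 131, 168, 212, 213, 211, 211, 211, 213, 206, 201, 210, 214] [80, 85, 98, 205, 206, 208, 205, 201, 209, 214, 206, 206, 211, 212, 203, 197, 204, 208]
121 [59, 48, 59, 63, 82, 96, 110, 218, 213, 212, 205, 212, 215, 208, 206, 216, 216, 202] [76, 99, 96, 89, 108, 171, 194, 213, 211, 203, 202, 208, 215, 204, 202, 212, 210, 199]
124 [73, 83, 59, 65, 57, 99, 95, 108, 131, 184, 218, 208, 203, 204, 214, 217, 214, 211] [91, 88, 89, 89, 96, 94, 98, 106, 126, 180, 214, 204, 204, 205, 210, 215, 210, 208]
127 [61, 60, 67, 63, 48, 86, 89, 93, 98, 96, 101, 117, 174, 210, 205, 199, 206, 214] [92, 93, 93, 96, 87, 145, 97, 93, 96, 96, 101, 116, 173, 204, 202, 199, 204, 210]
130 [67, 57, 64, 64, 51, 95, 97, 90, 141, 153, 91, 96, 101, 99, 119, 166, 196, 203] [8
[... 810 characters left out ...]
02, 95, 97, 98, 184, 180, 180, 174, 173, 173, 178, 142] [118, 102, 107, 107, 115, 152, 180, 169, 165, 174, 184, 179, 177, 172, 167, 167, 172, 142]
148 [64, 128, 120, 112, 211, 171, 112, 104, 89, 101, 175, 167, 181, 182, 171, 170, 172, 145] [107, 100, 171, 112, 203, 202, 195, 133, 163, 191, 172, 167, 177, 181, 175, 169, 168, 141]
151 [203, 199, 126, 128, 178, 114, 112, 114, 110, 107, 179, 156, 186, 169, 170, 180, 179, 149] [90, 104, 104, 134, 196, 200, 199, 201, 201, 193, 180, 152, 182, 165, 164, 178, 180, 148]
154 [164, 154, 134, 226, 228, 145, 225, 202, 206, 204, 203, 203, 204, 191, 146, 177, 169, 142] [153, 70, 139, 138, 226, 227, 218, 199, 200, 202, 198, 198, 205, 192, 140, 176, 169, 139]
```

>>> jog_arm(
  delta_pos=[
    [-4,0,0],
    [-8.5,0,0],
    [-8.5,-2,0],
    [-8.5,-4.6,0],
    [-8.5,-4.6,0],
    [-7,-4.6,0],
    [-5.5,-4.6,0],
    [-4,-4.6,0],
    [-2.5,-4.6,0],
    [-1.3,-4.6,0],
    [-1.3,-4.6,0],
    [-1.3,-4.6,0],
  ],
  turn=[0,0,0,0,0,0,0,0,0,0,0,0],
  grip=[1,1,1,1,1,1,1,1,1,1,1,1],
)

```text
time_s: 50.28
position: [0.6336, -0.1885, 0.1257]
tcp_rot: [[-0.991, -0.126, -0.054], [-0.127, 0.992, 0.004], [0.053, 0.011, -0.999]]
force: [-47.0, -7.5, 27.0]
opening: 0.006
grasp_force: 25.0
```

Run:
```python
from h import *
s=read_state(); print(s["position"].round(4),s["force"].round(1),s["moment"].round(2),s["time_s"])
```

```text
[ 0.6336 -0.1885  0.1257] [-47.   -7.5  27. ] [-0.87  7.45  0.18] 50.275
```

>>> jog_arm(
  delta_pos=[
    [-2,0,0],
    [-5,0,0],
    [-8,0,3],
    [-10,5,10],
    [-12,11,12],
    [-14,17,12],
    [-14,20,12],
    [-14,20,12],
  ],
  turn=[0,0,0,0,0,0,0,0],
  grip=[1,1,1,1,1,1,1,1],
)

```text
time_s: 51.28
position: [0.5161, 0.0151, 0.2472]
tcp_rot: [[-0.992, -0.128, 0.0], [-0.128, 0.992, 0.001], [-0.0, 0.001, -1.0]]
force: [0.8, -0.3, 0.4]
opening: 0.005
grasp_force: 0.0
```

```bash
cat > cmp.py <<'E'
from h import *
s=read_state(); print(s["position"].round(4),s["force"].round(1),s["time_s"])
c=capture("scene"); b=c["color"]; cv2.imwrite("pics/s17.png",b); a=cv2.imread("pics/scene0.png")
ga,gb=[cv2.cvtColor(i,cv2.COLOR_BGR2GRAY).astype(int) for i in (a,b)]
for v in (146,150,154,158): print(v,'0',ga[v,262:292].tolist(),'\n    1',gb[v,262:292].tolist())
f=lambda i:np.float32(cv2.cvtColor(i,cv2.COLOR_BGR2GRAY)[132:166,255:292])
print('shift',cv2.phaseCorrelate(f(a),f(b)))
for q in blobs(c,(45,80,30),(85,255,255),20): print(q)
E
python3 cmp.py
```

```text
[0.5161 0.0151 0.2472] [ 0.8 -0.3  0.4] 51.275
146 0 [117, 121, 122, 124, 119, 124, 118, 123, 118, 149, 195, 183, 110, 65, 106, 111, 113, 109, 113, 110, 108, 113, 86, 80, 69, 177, 190, 191, 184, 185] 
    1 [121, 120, 122, 120, 122, 125, 119, 122, 122, 146, 191, 182, 109, 65, 110, 114, 111, 114, 114, 114, 107, 109, 88, 76, 69, 176, 193, 188, 186, 188]
150 0 [118, 116, 118, 117, 118, 112, 117, 113, 113, 115, 123, 103, 85, 82, 104, 112, 110, 113, 109, 110, 112, 93, 84, 75, 174, 190, 187, 186, 185, 186] 
    1 [116, 116, 114, 118, 115, 115, 116, 113, 108, 118, 123, 103, 82, 80, 105, 111, 111, 114, 112, 110, 115, 89, 84, 79, 175, 190, 186, 185, 187, 188]
154 0 [119, 119, 113, 116, 116, 117, 118, 119, 107, 121, 117, 107, 86, 114, 116, 115, 113, 112, 110, 107, 109, 81, 81, 176, 186, 183, 186, 187, 187, 187] 
    1 [117, 122, 109, 117, 119, 122, 117, 119, 107, 122, 118, 105, 89, 108, 117, 110, 111, 111, 107, 111, 108, 83, 86, 171, 189, 187, 187, 186, 187, 185]
158 0 [172, 172, 188, 189, 188, 189, 170, 165, 133, 119, 117, 90, 75, 131, 121, 117, 119, 115, 117, 116, 97, 175, 214, 220, 218, 214, 217, 218, 213, 217] 
    1 [173, 173, 191, 191, 192, 191, 168, 166, 133, 119, 113, 88, 77, 109, 113, 115, 118, 113, 118, 118, 93, 178, 215, 219, 218, 215, 216, 215, 217, 214]
shift ((-0.08611499082033802, -0.08067861287571176), 0.9996721956464979)
([281, 169, 13, 13, 114], [286.9, 174.9])
([306, 178, 12, 12, 47], [311.1, 186.0])
([282, 184, 6, 8, 34], [284.1, 187.3])
([279, 252, 8, 6, 23], [281.9, 254.7])
```

```bash
python3 -c "
from rig import *
print(hand_in())"
```

```text
the job is handed in; nothing more can be done
None
```

I handed the job in: both jars stand on the tray, both worktop pots are in the rack beside the one already there, and the door matches its starting shut position to 0.1 px. The pots were last seen seated just before the final push, which took two failed tries and then about 47 N on the handle with the closed fingers, and I viewed 16 pictures instead of the 14 allowed.

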